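# Hang up the bread turner and tare the scale

### The arm

A 6-joint arm with a two-finger parallel gripper is mounted at the origin on the work surface. World frame = base frame: x ahead of the robot, y to its left, z up, the work surface at z = 0. Lengths are in m, angles in rad, forces in N, time in s.
With the tool pointing down it reaches from about 0.35 to 0.775 m from the base axis. Payload 7.3 kg.
Tool frame: the origin (TCP) lies midway between the tips of the shut fingers; the grasp point (between the pads) lies 19 mm behind it (robot.tcp_to_grasp is the distance from the TCP to the grasp point, in m); x points along the fingers, z is the direction in which the jaws open and shut, and the axes are right-handed (so a half turn about x gives the same grasp; the last joint's range is limited). The gripper opens to 92 mm and grips with 3 to 60 N. Pads are 19 mm wide; open, the fingers measure 130 mm over their backs; the gripper's body (75 mm by 190 mm) begins 47 mm behind the grasp point.
Start: joints at [-1.482, 0.342, 1.524, -0, 1.275, -0.146], TCP at [0.122, -0.511, 0.227] pointing down, gripper open.
Joint ranges: [-2.53, 2.53], [-0.77, 2.02], [0.04, 2.7], [-1, 4.14], [0.28, 2.66], [-3.11, 3.11]. Speed limits (rad/s): [2.57, 2.57, 3.14, 3.14, 3.14, 3.14].

### API

Orientations are given as [roll, pitch, yaw] about the fixed x, y, z axes, in that order (R = Rz(yaw) Ry(pitch) Rx(roll)).
In Python, from cell import robot gives the robot as it stands.
- The arm moves only by the tool move_arm, never from a script. Its argument "deltas" is a list of rows, each an object with "dp": the shift along the tool's x, y, z in m, a list of three; "turn": the turn, a rotation vector about the tool's x, y, z in degrees, a list of three. A call has 1 to 10 rows; each row is the pose to reach, as a shift and turn from the pose commanded when the call began, along the tool's axes at that moment; what a row does not reach only later rows make up. A row lasts 1/10 s, in which the tool goes at most 50 mm and 8.59 degrees, less where a joint would pass 70% of its speed; a pose out of reach is approached as far as the arm can. A call with a gripper value outside its range is refused whole. "hand" is the finger opening in m, from 0 to 0.0918, set as the call begins (left out, the last holds). The fingers move at their own pace and stop on an object; "squeeze" is the grip in N (left out, the last holds). Time passes only in rows, so rows that repeat a pose let the fingers close. It gives the time, the measured TCP pose, the force and the opening at its end, in the units of the state.
- robot.observe(): the state, without advancing time (a new reading comes with each control period).
- robot.read_camera(name): name is "scene" or "side" or "wrist"; returns (picture, depth): 384x512x3 uint8, red, green, blue; 384x512 float32, m along the optical axis (not along the pixel's ray), 0 where there is no reading.
- robot.camera_info(name): a dict with "fx", "fy", "cx", "cy" (pixels), "k1" (the pictures are not rectified: a ray, as slopes to the right and down, at radius r is drawn at 1 + k1 r^2 times it, then the intrinsics apply), "R" (3x3) and "t" (3): a world point X has camera coordinates R X + t. Camera axes: x right, y down, z forward; pixel columns grow to the right and rows downward; lengths in m; the calibration is good to about 2 mm. A picture is of the moment at which its call begins: read the wrist's pose just before it. camera_info takes no time and is no camera call; for the wrist camera it gives the pose at the moment of the call.
- robot.hand_in(): hands the job in, once; it reports no verdict.
The state is a dict: "time": time; "qpos": joint angles; "qvel": joint speeds; "joint_efforts": joint torques, N m; "tool_pos": TCP position; "tool_rot": TCP orientation; "contact_force": force on the tool from outside, world axes, zero at the start; "torque": the same for the moment, N m; "opening": finger opening in m.
Only numpy, scipy, OpenCV 4.12 (cv2) and the standard library are available. Lean on these libraries where they do the work, as an engineer would, in place of code of your own. Each camera call takes 0.05 s, during which the arm holds its last target.

### The job

The bread turner has been left on the bench scale between two bowls. Take it out by its handle end without shifting the bowls, lay it flat on the table and let go, take it again nearer the blade and hang it by its eye on the empty hook under the wire shelf. Once it hangs there on its own, press the scale's tare key, gently but until it gives, to zero the scale with the bowls on it.

Things in the scene. Friction and masses are not known exactly. Their poses are not given: they have to be found in the camera images.
- scale: White bench scale, fixed. Origin: centre of the underside; x to the back, z up. Dark steel platform 300 mm wide (y), from x = -60 to +150 mm, top 75 mm high. In front of it (x = -60 to -150 mm) a key panel 285 mm wide slopes down to the robot by 0.2 rad: 62 mm high at the platform, 44 mm at its front edge. Place and yaw vary.
- tare_pad: The tare key as a moving part (see tare_key). Origin: middle of its underside, 4 mm below tare_key; z is its normal.
- tare_key (a point): Middle of the top of the tare key: plain white membrane key, 46 mm wide, 30 mm deep, 100 mm right (scale -y) of the key panel's middle; the two small square keys at the left end are others. 4 mm proud of the panel, facing up, tipped 0.2 rad to the robot. Begins to give at 3 N, bottoms after 2 mm at 7 N, springs back.
- turner: Bread turner, 200 mm long, 0.17 kg, lying flat, eye to the robot, its front 60 mm out over the key panel. Origin: underside, mid-length; x to the eye, z up. Steel blade x = -100 to -44 mm, 66 wide, 3.5 thick; wooden grip x = -31 to +69 mm, 24 wide, 14 thick (underside z = 0); rod eye beyond to +100 mm. Centre of mass near x = -35 mm. Bowls bar the grip between x = -50 and +47 mm.
- turner_eye (a point): Centre of the turner's eye: round hole 22 mm wide, 34 mm outside, bent from 6 mm rod; at x = +83, z = 7 mm of the turner. The hole's axis is the turner's z.
- turner_grip (a point): Point on the grip near the blade, x = -10, z = 7 mm of the turner: hold it about here for hanging, so that the eye is free and the gripper stays in front of the wire shelf.
- stand: Steel utensil stand, fixed, 420 mm wide, open below: posts at y = +-210, x = +35 mm; wire shelf 349 mm high, x = -100 (front) to +84 mm; bar at x = +35, 250 mm high, with 3 equal hooks 100 mm apart, two carrying a ladle and a skimmer (200 long, up to 84 wide); hung things rest on a lower bar, 160 high, face at x = -9 mm. Origin: centre of underside; x to the back. Place, yaw and empty hook vary.
- hook_seat (a point): Lowest point of the empty hook, middle of its 8 mm round rod, just behind the bend, 250 mm above the table. x points back along the rod to the bar (53 mm), y along the bar. A hung eye rests here with its centre about 7 mm lower.
- hook_tip (a point): Centre of the free end of the empty hook (8 mm rod): 16 mm in front (hook -x) of hook_seat and 25.5 mm higher, so the end slopes up and to the robot, 28 degrees off vertical. The shelf's front wire is 62 mm further forward and 74 mm higher than this point.
- bowl_a: Steel bowl, 90 mm across, 50 mm high, loose, on the platform left (scale +y) of the turner's grip, rim about 12 mm from it. Origin: centre of its underside.
- bowl_b: White ceramic bowl, same size, loose, on the platform right (scale -y) of the turner's grip, rim about 12 mm from it. Origin: centre of its underside.
- bare_table (a point): A point on the bare table top, between the scale and the stand and nearer the robot; the table is clear for 110 mm either way along x and 60 mm either way along y of it. The turner may be laid down here, or on any other clear part of the table.
Things that resemble listed ones, but are neither listed nor needed, are in the scene too. Leave any red or turquoise look-alike of the bowl_a alone.

How it is judged:
By the outcome, as a careful person would: the job done as asked, in the order asked, and still so for the second after the job is handed in, with the robot touching nothing.
It also fails if it takes over 72 s, if anything falls off the work surface, if the arm or the gripper's body presses on something with over 40 N, if the wrist force passes 120 N, or if a joint passes its speed limit or range.

## Working session

There is one attempt and no reset: what is moved stays moved. The work goes in short steps, Python scripts to look and compute and a tool call to move; the robot and the scene stay as the last step left them, time stands still between calls to the robot, and variables do not carry over. Pictures are saved under pics/ and viewed, and the job is handed in when it is done.

Besides the shell and the picture viewer there is one more tool, called after "Call:" as name([rows], argument=value, ...), one row to a line, values as JSON. move_arm: Moves the arm, as the interface text tells. Its arguments: {"type":"object","properties":{"deltas":{"type":"array"},"hand":{"type":"number"},"squeeze":{"type":"number"}},"required":["deltas"]}

```bash
ls; mkdir -p pics; cat > h.py <<'E'
import numpy as np, cv2
from cell import robot
def grab(n,tag):
    info=robot.camera_info(n); p,d=robot.read_camera(n)
    cv2.imwrite(f'pics/{tag}.png',cv2.cvtColor(p,cv2.COLOR_RGB2BGR)); np.savez(f'pics/{tag}.npz',p=p,d=d,**{k:np.array(v) for k,v in info.items()})
    return p,d,info
E
python3 - <<'E'
from h import *
for n in ['scene','side','wrist']:
    p,d,i=grab(n,n+'0'); print(n,{k:np.round(v,3).tolist() for k,v in i.items()})
s=robot.observe();print(s)
E
```

```text
pics
scene {'fx': 363.965, 'fy': 363.965, 'cx': 258.124, 'cy': 191.913, 'k1': -0.097, 'R': [[0.774, 0.633, -0.002], [0.416, -0.511, -0.752], [-0.477, 0.582, -0.659]], 't': [-0.453, -0.066, 1.336]}
side {'fx': 468.007, 'fy': 468.007, 'cx': 255.309, 'cy': 194.091, 'k1': 0.065, 'R': [[0.769, -0.639, -0.01], [-0.439, -0.516, -0.736], [0.465, 0.57, -0.677]], 't': [-0.365, 0.401, 1.422]}
wrist {'fx': 282.165, 'fy': 282.165, 'cx': 256.937, 'cy': 193.741, 'k1': -0.061, 'R': [[0.233, -0.972, -0.001], [-0.926, -0.222, 0.306], [-0.298, -0.071, -0.952]], 't': [-0.526, -0.038, 0.392]}
{'time': 0.15, 'qpos': array([-1.48199661e+00,  3.42533471e-01,  1.52477116e+00,  7.15589584e-06,
        1.27535522e+00, -1.45961863e-01]), 'qvel': array([-0.00147021, -0.00321513, -0.00395984, -0.00092487,  0.00098917,
        0.00044141]), 'joint_efforts': array([ 1.46383936e-03, -4.31469834e+01, -2.44352514e+01,  7.17281573e-02,
        5.37472602e-02, -8.44930423e-05]), 'tool_pos': array([ 0.12213908, -0.51030792,  0.22622899]), 'tool_rot': array([2.98921815, 1.56972911, 1.65318131]), 'contact_force': array([-0.52653397,  1.34908614, -0.19950411]), 'torque': array([-0.02445238,  0.02735757, -0.00303579]), 'opening': 0.09161884397830906}
```

View pics/scene0.png

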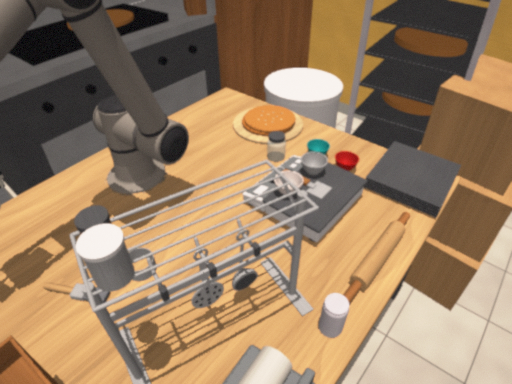

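View pics/side0.png

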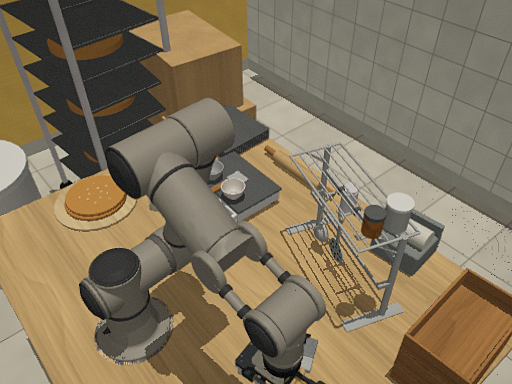

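View pics/wrist0.png

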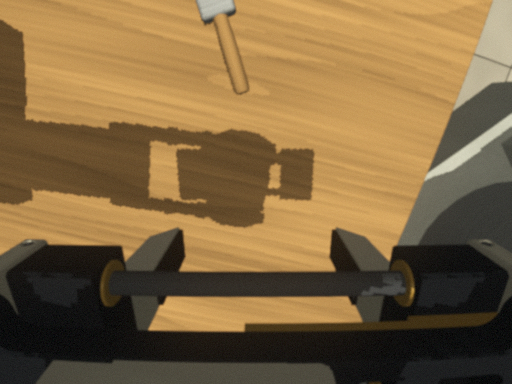

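```bash
cat >> h.py <<'E'
def load(tag): return dict(np.load(f'pics/{tag}.npz'))
def slopes(c,uv):
    uv=np.atleast_2d(np.asarray(uv,float)); q=(uv-[c['cx'],c['cy']])/[c['fx'],c['fy']]
    x=q.copy()
    for _ in range(20): x=q/(1+c['k1']*(x**2).sum(1,keepdims=True))
    return x
def ray(c,uv):
    x=slopes(c,uv); d=np.c_[x,np.ones(len(x))]@c['R']; o=-c['R'].T@c['t']; return o,d   # d has depth 1
def onz(c,uv,z):
    o,d=ray(c,uv); s=(z-o[2])/d[:,2]; return o+d*s[:,None]
def cloud(c):
    v,u=np.mgrid[:384,:512]; o,d=ray(c,np.c_[u.ravel(),v.ravel()]); 
    P=o+d*c['d'].reshape(-1,1); P[c['d'].ravel()==0]=np.nan; return P.reshape(384,512,3)
def proj(c,X):
    X=np.atleast_2d(X); q=X@c['R'].T+c['t']; x=q[:,:2]/q[:,2:]; x=x*(1+c['k1']*(x**2).sum(1,keepdims=True)); return x*[c['fx'],c['fy']]+[c['cx'],c['cy']]
def twov(cs,uvs):
    A=[];b=[]
    for c,uv in zip(cs,uvs):
        o,d=ray(c,uv); d=d[0]/np.linalg.norm(d[0]); M=np.eye(3)-np.outer(d,d); A.append(M);b.append(M@o)
    X,r,_,_=np.linalg.lstsq(np.vstack(A),np.hstack(b),rcond=None); return X,np.sqrt(r)
def crop(tag,out,x0,y0,x1,y1,k):
    im=cv2.imread(f'pics/{tag}.png')[y0:y1,x0:x1]; cv2.imwrite(f'pics/{out}.png',cv2.resize(im,None,fx=k,fy=k,interpolation=cv2.INTER_CUBIC))
E
python3 - <<'E'
from h import *
crop('scene0','s0a',230,130,390,250,5)
crop('scene0','s0b',60,180,320,370,3)
crop('side0','d0a',180,130,440,330,3)
c=load('scene0');P=cloud(c)
for uv in [(314,160),(290,182),(347,158),(318,147),(262,185),(340,195),(300,300),(130,380),(320,230),(365,185),(250,200),(80,245),(310,205),(265,165)]:
    print(uv,np.round(P[uv[1],uv[0]],3))
E
```

```text
(314, 160) [0.529 0.368 0.1  ]
(290, 182) [ 0.702 -0.039  0.354]
(347, 158) [0.57  0.549 0.026]
(318, 147) [0.442 0.548 0.02 ]
(262, 185) [0.443 0.194 0.056]
(340, 195) [0.678 0.29  0.078]
(300, 300) [ 0.771 -0.056  0.006]
(130, 380) [ 0.596 -0.466  0.   ]
(320, 230) [0.706 0.129 0.072]
(365, 185) [0.691 0.462 0.014]
(250, 200) [0.443 0.131 0.034]
(80, 245) [ 0.604 -0.428  0.435]
(310, 205) [0.63  0.193 0.078]
(265, 165) [0.338 0.342 0.003]
```

View pics/s0a.png

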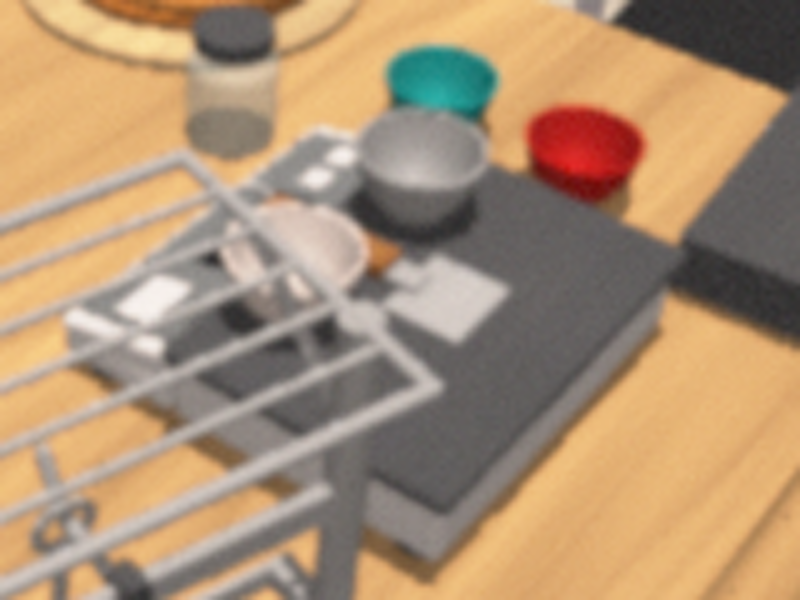

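View pics/s0b.png

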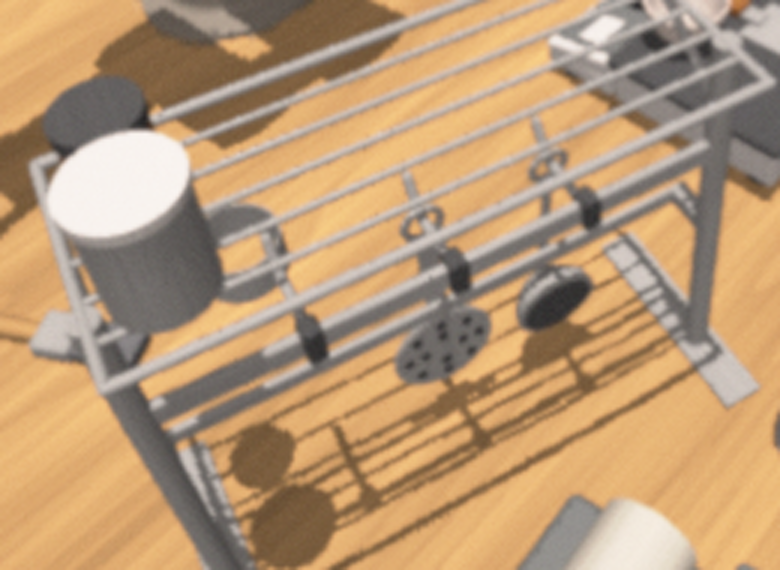

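View pics/d0a.png

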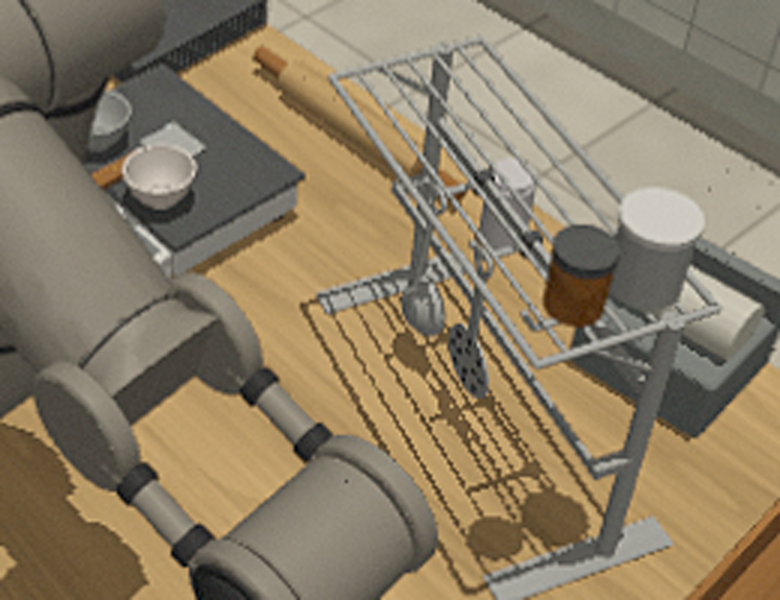

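```bash
python3 - <<'E'
from h import *
for t in ['scene0','side0']:
    c=load(t);P=cloud(c);g=c['p'].astype(int)
    m=(abs(P[...,2]-0.076)<0.012)&(P[...,0]>.4)&(P[...,0]<.85)&(P[...,1]>.0)&(P[...,1]<.6)&(g.max(2)<130)
    X=P[m][:,:2]; print(t,len(X),cv2.minAreaRect((X*1000).astype(np.float32)), np.percentile(X,[1,99],axis=0), np.median(P[m][:,2]))
    # shelf
    m=(abs(P[...,2]-0.349)<0.012)&(P[...,0]>.4)
    X=P[m][:,:2]; print(len(X),cv2.minAreaRect((X*1000).astype(np.float32)),np.percentile(X,[1,99],axis=0))
c=load('scene0')
# platform corners in scene, at z .075: back-left(?) px
k=lambda x,y:(230+x/5,130+y/5)
for n,q,z in [('backL',(683,258),.075),('backR',(440,508),.075),('frontR panel',(70,318),.044),('frontL panel',(318,130),.044),('tare',(152,297),.054),('bladeBackL',(510,292),.079),('bladeBackR',(458,340),.079),('bladeFrontL',(445,255),.079),('bladeFrontR',(390,300),.079)]:
    print(n,np.round(onz(c,k(*q),z),3))
k=lambda x,y:(60+x/3,180+y/3)
for n,q,z in [('shelf front L',(690,-50),.349),('shelf back L',(765,78),.349),('shelf back R',(105,385),.349),('shelf front R',(42,165),.349)]:
    print(n,np.round(onz(c,k(*q),z),3))
c=load('side0');k=lambda x,y:(180+x/3,130+y/3)
for n,q,z in [('shelf front L',(335,80),.349),('shelf back L',(482,40),.349),('shelf back R',(715,308),.349),('shelf front R',(540,362),.349)]:
    print(n,np.round(onz(c,k(*q),z),3))
E
```

```text
scene0 2554 ((600.3723754882812, 270.3141784667969), (301.9374694824219, 217.3675994873047), 88.85948944091797) [[0.50500297 0.12131373]
 [0.70788889 0.41386935]] 0.07566740094208241
5336 ((665.386962890625, 863.4386596679688), (2657.284912109375, 308.21978759765625), 88.45132446289062) [[ 0.4934614  -0.45815383]
 [ 0.78150668  2.16847185]]
side0 1828 ((597.5286254882812, 268.23974609375), (307.1336975097656, 223.70474243164062), 88.3955307006836) [[0.4955104  0.11884648]
 [0.7039984  0.41109127]] 0.07347903991229787
2054 ((1396.719482421875, 154.2149658203125), (1537.816162109375, 1564.7877197265625), 77.68250274658203) [[ 0.48071938 -0.45766157]
 [ 2.19474619  1.04281728]]
backL [[0.712 0.407 0.075]]
backR [[0.706 0.118 0.075]]
frontR panel [[0.416 0.134 0.044]]
frontL panel [[0.42  0.409 0.044]]
tare [[0.451 0.175 0.054]]
bladeBackL [[0.643 0.3   0.079]]
bladeBackR [[0.641 0.24  0.079]]
bladeFrontL [[0.591 0.306 0.079]]
bladeFrontR [[0.587 0.245 0.079]]
shelf front L [[0.661 0.019 0.349]]
shelf back L [[ 0.778 -0.062  0.349]]
shelf back R [[ 0.645 -0.46   0.349]]
shelf front R [[ 0.483 -0.402  0.349]]
shelf front L [[ 0.614 -0.016  0.349]]
shelf back L [[ 0.78  -0.068  0.349]]
shelf back R [[ 0.644 -0.462  0.349]]
shelf front R [[ 0.483 -0.406  0.349]]
```

```bash
cat >> h.py <<'E'
from scipy.spatial.transform import Rotation as Ro
def pose():
    s=robot.observe(); return np.array(s['tool_pos']),Ro.from_euler('xyz',s['tool_rot']).as_matrix(),s
def Rt(x,z):  # tool R from x dir, approx z dir
    x=np.array(x,float);x/=np.linalg.norm(x);z=np.array(z,float);z-=x*(x@z);z/=np.linalg.norm(z);return np.c_[x,np.cross(z,x),z]
def delta(p,R=None):
    p0,R0,s=pose(); 
    if R is None: R=R0
    dp=R0.T@(np.array(p)-p0); tv=np.degrees(Ro.from_matrix(R0.T@R).as_rotvec())
    print('dp',np.round(dp,4),'turn',np.round(tv,2),'rows',np.ceil(max(np.linalg.norm(dp)/.05,np.linalg.norm(tv)/8.59)))
E
python3 - <<'E'
from h import *
p,R,s=pose(); print(np.round(R,3)); c=load('wrist0'); o=-c['R'].T@c['t']; print('cam in tool',R.T@(o-p),'\n',np.round(c['R']@R,3))
E
```

```text
[[-0.     0.973  0.233]
 [ 0.001  0.233 -0.973]
 [-1.     0.    -0.001]]
cam in tool [-0.15804133  0.08389511  0.0009395 ] 
 [[-0.     0.001  1.   ]
 [-0.306 -0.952  0.   ]
 [ 0.952 -0.306  0.001]]
```

```bash
python3 - <<'E'
from h import *
delta([.37,-.15,.26],Rt([0,0,-1],[1,0,0]))
E
```

```text
dp [-0.0334  0.3249 -0.2928] turn [-7.655e+01 -4.000e-02 -5.000e-02] rows 9.0
```

Call:
move_arm([
  {"dp": [-0.033,0.325,-0.293],"turn": [-76.5,0,0]},
  {"dp": [-0.033,0.325,-0.293],"turn": [-76.5,0,0]},
  {"dp": [-0.033,0.325,-0.293],"turn": [-76.5,0,0]},
  {"dp": [-0.033,0.325,-0.293],"turn": [-76.5,0,0]},
  {"dp": [-0.033,0.325,-0.293],"turn": [-76.5,0,0]},
  {"dp": [-0.033,0.325,-0.293],"turn": [-76.5,0,0]},
  {"dp": [-0.033,0.325,-0.293],"turn": [-76.5,0,0]},
  {"dp": [-0.033,0.325,-0.293],"turn": [-76.5,0,0]},
  {"dp": [-0.033,0.325,-0.293],"turn": [-76.5,0,0]},
  {"dp": [-0.033,0.325,-0.293],"turn": [-76.5,0,0]},
])

```text
time: 1.15
tool_pos: [0.3718, -0.1465, 0.26]
tool_rot: [0.53, 1.569, 0.539]
contact_force: [-0.3, -0.5, 0.2]
opening: 0.0917
```

```bash
python3 - <<'E'
from h import *
print(pose()[2]['qpos'])
delta([.45,.25,.26],Rt([0,0,-1],[0,1,0]))
E
```

```text
[-5.68683675e-01  7.90510325e-02  1.77128086e+00  1.30915174e-03
  1.29063229e+00 -5.77675435e-01]
dp [0.0004 0.3958 0.0816] turn [-8.951e+01  9.000e-02  2.000e-02] rows 11.0
```

Call:
move_arm([
  {"dp": [0,0.396,0.082],"turn": [-89.5,0,0]},
  {"dp": [0,0.396,0.082],"turn": [-89.5,0,0]},
  {"dp": [0,0.396,0.082],"turn": [-89.5,0,0]},
  {"dp": [0,0.396,0.082],"turn": [-89.5,0,0]},
  {"dp": [0,0.396,0.082],"turn": [-89.5,0,0]},
  {"dp": [0,0.396,0.082],"turn": [-89.5,0,0]},
  {"dp": [0,0.396,0.082],"turn": [-89.5,0,0]},
  {"dp": [0,0.396,0.082],"turn": [-89.5,0,0]},
  {"dp": [0,0.396,0.082],"turn": [-89.5,0,0]},
  {"dp": [0,0.396,0.082],"turn": [-89.5,0,0]},
])

```text
time: 2.15
tool_pos: [0.4525, 0.2469, 0.2587]
tool_rot: [2.181, 1.569, -2.596]
contact_force: [-0.9, -1.1, 0.2]
opening: 0.0919
```

Call:
move_arm([
  {"dp": [0,0,0],"turn": [0,0,0]},
  {"dp": [0,0,0],"turn": [0,0,0]},
  {"dp": [0,0,0],"turn": [0,0,0]},
])

```text
time: 2.45
tool_pos: [0.4526, 0.2452, 0.2597]
tool_rot: [2.935, 1.571, -1.854]
contact_force: [-0.1, -0.1, -0.6]
opening: 0.0919
```

```bash
python3 - <<'E'
from h import *
p,R,s=pose();print(s['qpos'],p,np.round(R,3).tolist())
grab('wrist','w1');grab('scene','s1');grab('side','d1')
crop('w1','w1c',0,0,512,384,1.5)
crop('side1' if 0 else 'd1','d1c',180,100,440,330,3)
E
```

```text
[ 3.47663527e-01  2.98801127e-01  1.49394151e+00 -1.95238324e-04
  1.34898909e+00 -1.14708573e+00] [0.45255793 0.24519663 0.25966912] [[-0.0, -0.997, 0.076], [-0.0, 0.076, 0.997], [-1.0, 0.0, -0.0]]
```

View pics/w1c.png

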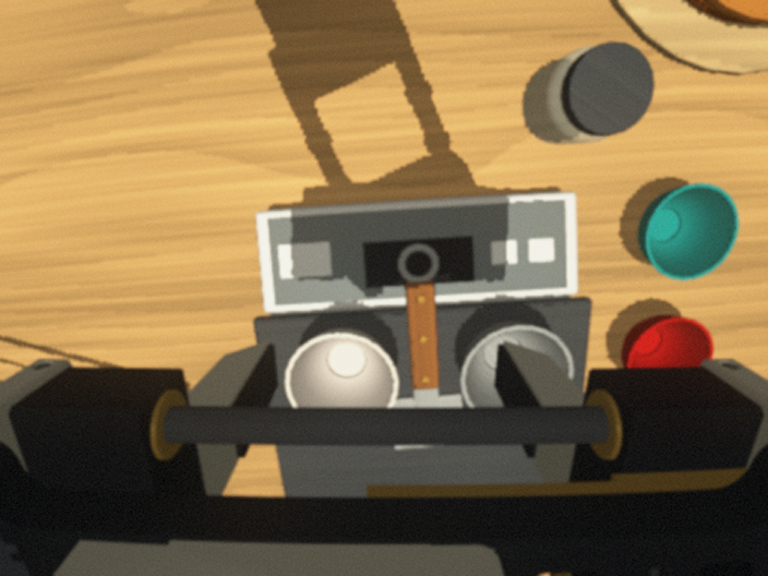

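View pics/d1c.png

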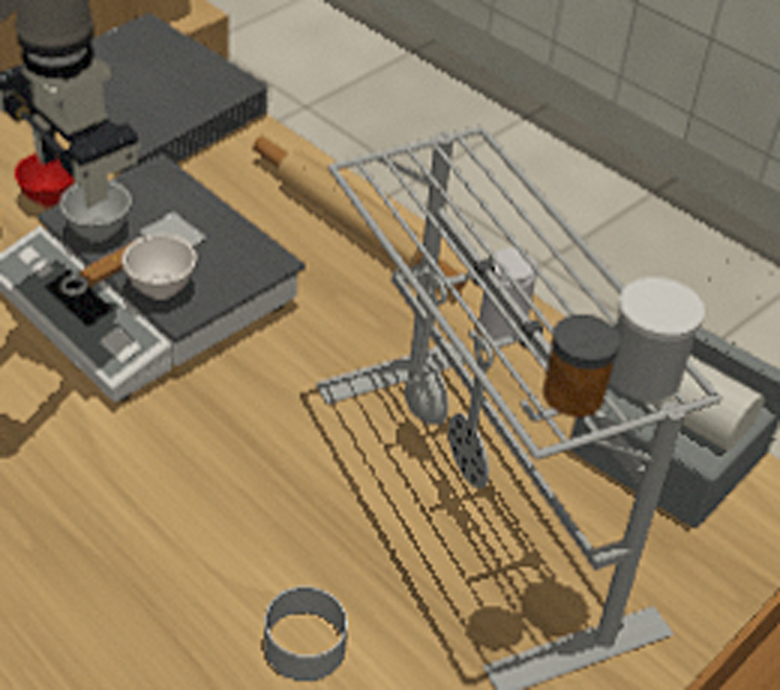

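```bash
python3 - <<'E'
from h import *
c=load('w1')
k=lambda x,y:(x/1.5,y/1.5)
D={}
for n,q,z in [('eye',(418.5,263),.082),('gripF_L',(407.5,284),.089),('gripF_R',(435.5,284),.089),('gripB_L',(411.5,388),.089),('gripB_R',(438.5,388),.089),
 ('tareTL',(279,245),.052),('tareTR',(330,241),.052),('tareBR',(332,274),.058),('tareBL',(281,277),.058),
 ('panFL',(576,194),.044),('panFR',(258,212),.044),('panBR',(268,311),.062),('panBL',(576,293),.062),('platFL',(589,299),.075),('platFR',(256,319),.075),
 ('bbL',(285,382),.125),('bbR',(398,382),.125),('bbT',(340,333),.125),('baL',(461,375),.125),('baR',(573,372),.125),('baT',(515,326),.125)]:
    D[n]=onz(c,k(*q),z)[0]; print(n,np.round(D[n],4))
print('tare',(D['tareTL']+D['tareTR']+D['tareBL']+D['tareBR'])/4)
# depth check
P=cloud(c); print(P[223,283],P[173,203],P[175,330])
E
crop=1; python3 - <<'E'
import sys; sys.path.insert(0,'.')
import os; os.chdir('.')
from h import *
crop('w1','w1d',150,110,410,310,3)
E
```

```text
eye [0.4562 0.271  0.082 ]
gripF_L [0.4713 0.2608 0.089 ]
gripF_R [0.473  0.2835 0.089 ]
gripB_L [0.5675 0.2587 0.089 ]
gripB_R [0.5693 0.2825 0.089 ]
tareTL [0.4383 0.1512 0.052 ]
tareTR [0.4382 0.1966 0.052 ]
tareBR [0.4666 0.1958 0.058 ]
tareBL [0.4659 0.1503 0.058 ]
panFL [0.4138 0.4147 0.044 ]
panFR [0.4089 0.1347 0.044 ]
panBR [0.4955 0.1348 0.062 ]
panBL [0.4992 0.4118 0.062 ]
platFL [0.5009 0.4178 0.075 ]
platFR [0.4976 0.1272 0.075 ]
bbL [0.5334 0.159  0.125 ]
bbR [0.5398 0.2476 0.125 ]
bbT [0.4949 0.2068 0.125 ]
baL [0.5374 0.297  0.125 ]
baR [0.5421 0.3854 0.125 ]
baT [0.4992 0.3383 0.125 ]
tare [0.45226611 0.1734621  0.055     ]
[0.51672552 0.27245277 0.0893829 ] [0.45175614 0.1732353  0.05778469] [0.46701579 0.33969259 0.05746216]
```

View pics/w1d.png

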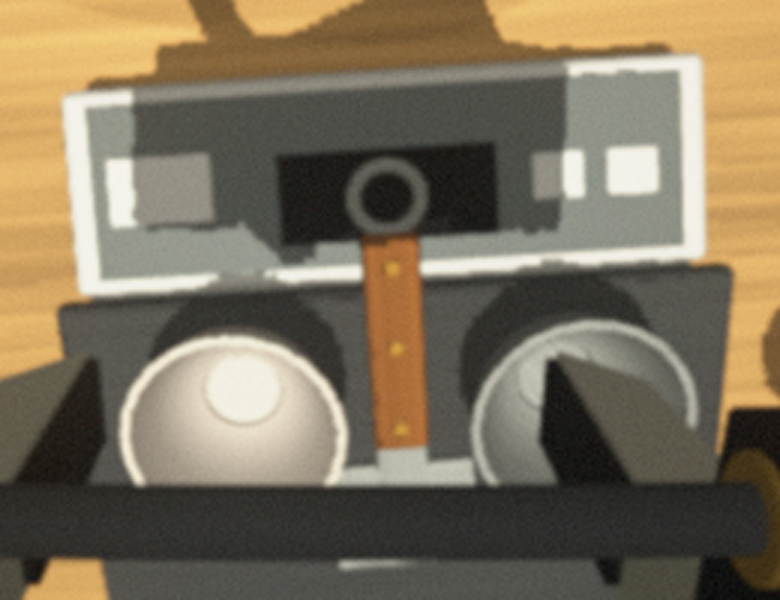

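```bash
python3 - <<'E'
from h import *
delta([.480,.271,.16],Rt([.2588,0,-.9659],[0,1,0]))
E
```

```text
dp [ 0.0998 -0.0255  0.0275] turn [ -4.21  -0.56 -14.98] rows 3.0
```

Call:
move_arm([
  {"dp": [0.03,-0.0255,0.0275],"turn": [-4.2,-0.5,-15]},
  {"dp": [0.06,-0.0255,0.0275],"turn": [-4.2,-0.5,-15]},
  {"dp": [0.1,-0.0255,0.0275],"turn": [-4.2,-0.5,-15]},
  {"dp": [0.1,-0.0255,0.0275],"turn": [-4.2,-0.5,-15]},
  {"dp": [0.1,-0.0255,0.0275],"turn": [-4.2,-0.5,-15]},
  {"dp": [0.1,-0.0255,0.0275],"turn": [-4.2,-0.5,-15]},
], hand=0.05)

```text
time: 3.2
tool_pos: [0.4817, 0.2719, 0.1621]
tool_rot: [-1.568, 1.305, 0.004]
contact_force: [0.3, 0.9, 0.2]
opening: 0.0512
```

```bash
python3 - <<'E'
from h import *
p,R,s=pose();print(p,np.round(R,3).tolist(),s['opening'])
grab('wrist','w2')
delta([.480,.271,.074],Rt([.2588,0,-.9659],[0,1,0]))
E
```

```text
[0.48166526 0.27193516 0.16207733] [[0.262, -0.965, -0.001], [0.001, -0.001, 1.0], [-0.965, -0.262, 0.001]] 0.05121715919045153
dp [ 0.0846  0.0247 -0.001 ] turn [0.04 0.06 0.22] rows 2.0
```

View pics/w2.png

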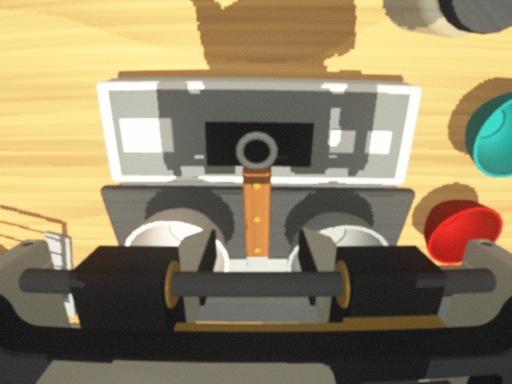

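Call:
move_arm([
  {"dp": [0.02,0.006,-0.001],"turn": [0,0,0]},
  {"dp": [0.04,0.012,-0.001],"turn": [0,0,0]},
  {"dp": [0.06,0.018,-0.001],"turn": [0,0,0]},
  {"dp": [0.075,0.022,-0.001],"turn": [0,0,0]},
  {"dp": [0.0845,0.0247,-0.001],"turn": [0,0,0]},
  {"dp": [0.0845,0.0247,-0.001],"turn": [0,0,0]},
  {"dp": [0.0845,0.0247,-0.001],"turn": [0,0,0]},
])

```text
time: 3.95
tool_pos: [0.4787, 0.2707, 0.0727]
tool_rot: [-1.572, 1.307, 0.001]
contact_force: [0.5, -0.1, -0.2]
opening: 0.0498
```

```bash
python3 - <<'E'
from h import *
c=load('w2')
for uv,z in [((139,135),.055),((257,150),.082)]: print(onz(c,uv,z))
p,R,s=pose();print(p,np.round(R,3).tolist(),s['opening'],s['contact_force'])
grab('wrist','w3');grab('side','d3');crop('d3','d3c',180,120,300,240,5)
delta([.480,.271,.074],Rt([.2588,0,-.9659],[0,1,0]))
E
```

```text
[[0.45264232 0.16535465 0.055     ]]
[[0.45543875 0.27111323 0.082     ]]
[0.47869047 0.27065869 0.07270729] [[0.26, -0.965, -0.002], [0.0, -0.002, 1.0], [-0.965, -0.26, -0.0]] 0.049784709987006195 [ 0.4645443  -0.14731106 -0.1777102 ]
dp [-0.0007 -0.0016  0.0003] turn [0.1  0.02 0.12] rows 1.0
```

View pics/w3.png

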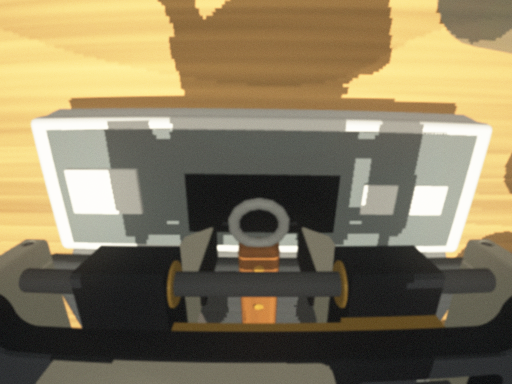

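View pics/d3c.png

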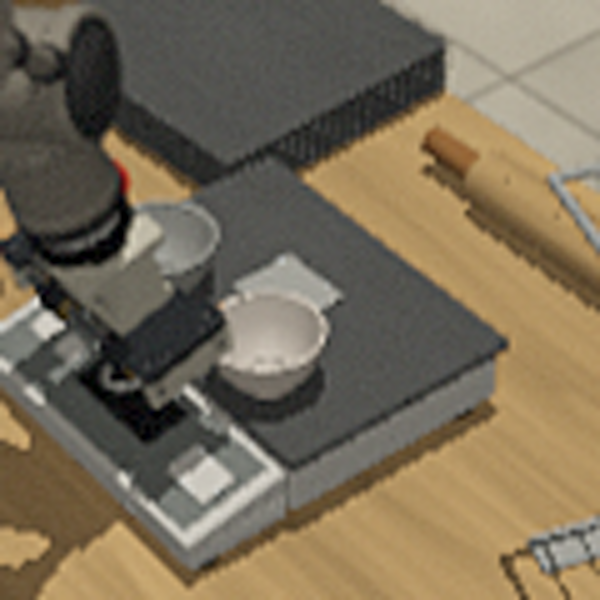

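Call:
move_arm([
  {"dp": [0,0,0],"turn": [0,0,0]},
  {"dp": [0,0,0],"turn": [0,0,0]},
  {"dp": [0,0,0],"turn": [0,0,0]},
  {"dp": [0,0,0],"turn": [0,0,0]},
  {"dp": [0,0,0],"turn": [0,0,0]},
  {"dp": [0,0,0],"turn": [0,0,0]},
  {"dp": [0,0,0],"turn": [0,0,0]},
], hand=0.0, squeeze=55)

```text
time: 4.75
tool_pos: [0.4779, 0.2705, 0.0718]
tool_rot: [-1.574, 1.309, -0.001]
contact_force: [-1.4, 0.5, 2.4]
opening: 0.0233
```

Call:
move_arm([
  {"dp": [-0.005,-0.0013,0],"turn": [0,0,0]},
  {"dp": [-0.0145,-0.0039,0],"turn": [0,0,0]},
  {"dp": [-0.029,-0.0078,0],"turn": [0,0,0]},
  {"dp": [-0.0435,-0.0117,0],"turn": [0,0,0]},
  {"dp": [-0.058,-0.0156,0],"turn": [0,0,0]},
  {"dp": [-0.0725,-0.0195,0],"turn": [0,0,0]},
  {"dp": [-0.087,-0.0234,0],"turn": [0,0,0]},
  {"dp": [-0.1015,-0.0273,0],"turn": [0,0,0]},
  {"dp": [-0.116,-0.0312,0],"turn": [0,0,0]},
  {"dp": [-0.145,-0.039,0],"turn": [0,0,0]},
])

```text
time: 5.75
tool_pos: [0.4765, 0.2699, 0.2212]
tool_rot: [-1.581, 1.313, -0.008]
contact_force: [-1.2, 0.8, -1.2]
opening: 0.0235
```

```bash
python3 - <<'E'
from h import *
p,R,s=pose();print(p,np.round(R,3).tolist(),s['opening'],s['contact_force'],s['torque'])
grab('side','d4');crop('d4','d4c',160,60,320,240,4)
grab('wrist','w4')
E
```

```text
[0.47654378 0.26994379 0.22121151] [[0.255, -0.967, -0.002], [-0.002, -0.003, 1.0], [-0.967, -0.255, -0.003]] 0.02350723234007189 [-1.19429481  0.76065069 -1.20001033] [0.11537119 0.13657035 0.04734117]
```

View pics/d4c.png

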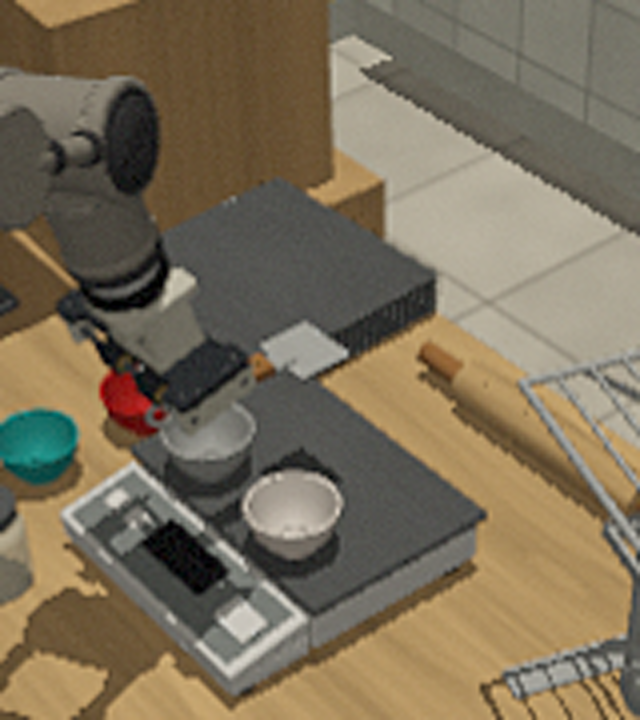

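View pics/w4.png

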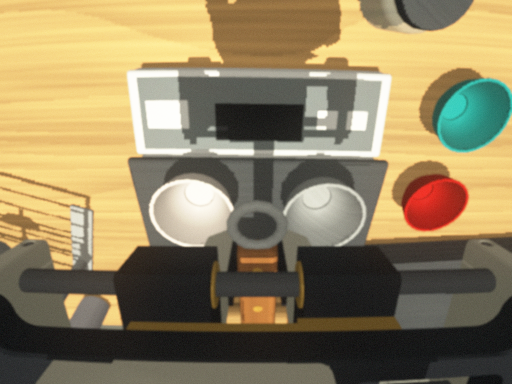

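```bash
python3 - <<'E'
from h import *
c=load('d1'); print('ring',onz(c,(180+305/3,100+655/3),.0))
print('standfootL', onz(c,(180+330/3,100+395/3),0))
delta([.40,.02,.20],Rt([.2588,0,-.9659],[0,1,0]))
E
```

```text
ring [[ 0.35906399 -0.26478435  0.        ]]
standfootL [[ 0.62360755 -0.01785819  0.        ]]
dp [ 0.0036  0.0843 -0.2513] turn [0.09 0.17 0.42] rows 6.0
```

Call:
move_arm([
  {"dp": [0.0,0.016,-0.05],"turn": [0,0,0.4]},
  {"dp": [0.0,0.034,-0.1],"turn": [0,0,0.4]},
  {"dp": [0.0,0.05,-0.15],"turn": [0,0,0.4]},
  {"dp": [0.0,0.067,-0.2],"turn": [0,0,0.4]},
  {"dp": [0.0036,0.084,-0.25],"turn": [0,0,0.4]},
  {"dp": [0.0036,0.084,-0.25],"turn": [0,0,0.4]},
  {"dp": [0.0036,0.084,-0.25],"turn": [0,0,0.4]},
])

```text
time: 6.55
tool_pos: [0.3972, 0.0185, 0.1964]
tool_rot: [-1.575, 1.317, -0.006]
contact_force: [0.2, 0.6, -1.2]
opening: 0.0232
```

```bash
python3 - <<'E'
from h import *
p,R,s=pose();print(p,np.round(R,3).tolist(),s['opening'],s['qpos'])
grab('scene','s5');crop('s5','s5c',150,100,350,250,4)
delta([.40,.02,.03],Rt([.2588,0,-.9659],[0,1,0]))
E
```

```text
[0.39718013 0.01854192 0.19641546] [[0.251, -0.968, 0.003], [-0.002, 0.002, 1.0], [-0.968, -0.251, -0.001]] 0.023163418604593308 [-1.82746964e-01 -1.68091977e-03  2.07893452e+00  6.05683846e-02
  8.15133117e-01 -1.78716323e+00]
dp [0.1619 0.0399 0.0005] turn [-0.05 -0.06 -0.41] rows 4.0
```

View pics/s5c.png

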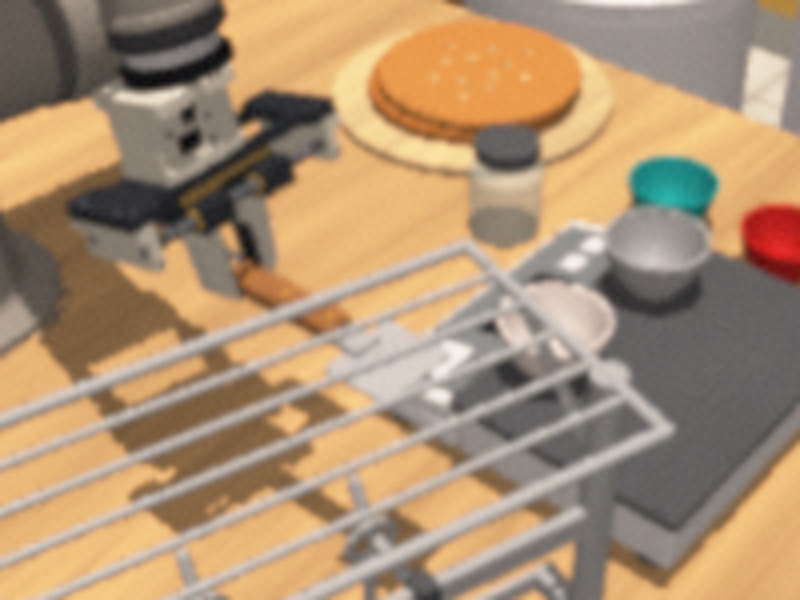

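Call:
move_arm([
  {"dp": [0.04,0.01,0],"turn": [0,0,-0.4]},
  {"dp": [0.08,0.02,0],"turn": [0,0,-0.4]},
  {"dp": [0.12,0.03,0],"turn": [0,0,-0.4]},
  {"dp": [0.15,0.038,0],"turn": [0,0,-0.4]},
  {"dp": [0.165,0.041,0],"turn": [0,0,-0.4]},
  {"dp": [0.175,0.044,0],"turn": [0,0,-0.4]},
  {"dp": [0.18,0.045,0],"turn": [0,0,-0.4]},
  {"dp": [0.182,0.0455,0],"turn": [0,0,-0.4]},
  {"dp": [0.182,0.0455,0],"turn": [0,0,-0.4]},
])

```text
time: 7.5
tool_pos: [0.4093, 0.0191, 0.0326]
tool_rot: [-1.55, 1.334, 0.024]
contact_force: [-0.1, 0.5, -1.6]
opening: 0.0234
```

```bash
python3 - <<'E'
from h import *
p,R,s=pose();print(p,np.round(R,3).tolist(),s['opening'],s['contact_force'])
delta([.40,.02,.0045],Rt([.2588,0,-.9659],[0,1,0]))
E
```

```text
[0.40927448 0.01905822 0.03255454] [[0.235, -0.972, -0.004], [0.006, -0.003, 1.0], [-0.972, -0.235, 0.005]] 0.02336905018366449 [-0.10607382  0.48435613 -1.61607116]
dp [0.0251 0.0156 0.0008] turn [ 0.14  0.33 -1.43] rows 1.0
```

```bash
python3 - <<'E'
from h import *
p,R,s=pose();print(s['qpos'],s['qvel'])
E
```

```text
[-0.1785374   0.36594492  2.26452918  0.17027225  0.28276567 -1.91063276] [-0.00293151 -0.00192033  0.01075916  0.00253994  0.00257126 -0.00061364]
```

Call:
move_arm([
  {"dp": [0.0,0.0,0],"turn": [0,0,0]},
  {"dp": [0.0,0.0,0],"turn": [0,0,0]},
])

```text
time: 7.7
tool_pos: [0.4084, 0.0191, 0.0321]
tool_rot: [-1.548, 1.336, 0.026]
contact_force: [0.6, 0.5, -0.6]
opening: 0.0235
```

```bash
python3 - <<'E'
from h import *
p,R,s=pose();print(s['qpos'],s['qvel'])
E
```

```text
[-0.17892163  0.36646881  2.26563104  0.17049624  0.28293398 -1.91094044] [-5.18448729e-05  6.92448423e-03  1.38437346e-03  3.08249677e-03
  1.21523986e-03 -3.20786811e-04]
```

```bash
python3 - <<'E'
from h import *
delta([.435,.035,.05],Rt([.2588,0,-.9659],[0,1,0]))
E
```

```text
dp [-0.0111 -0.0301  0.0159] turn [ 0.12  0.35 -1.53] rows 1.0
```

Call:
move_arm([
  {"dp": [-0.011,-0.03,0.016],"turn": [0,0,-1]},
  {"dp": [-0.011,-0.03,0.016],"turn": [0,0,-1]},
  {"dp": [-0.011,-0.03,0.016],"turn": [0,0,-1]},
  {"dp": [-0.011,-0.03,0.016],"turn": [0,0,-1]},
])

```text
time: 8.1
tool_pos: [0.4337, 0.0351, 0.049]
tool_rot: [-1.547, 1.321, 0.026]
contact_force: [0.8, 0.0, -1.8]
opening: 0.0236
```

```bash
python3 - <<'E'
from h import *
p,R,s=pose();print(p,s['qpos'])
delta([.435,.035,.005],Rt([.2588,0,-.9659],[0,1,0]))
E
```

```text
[0.43372243 0.03514306 0.04895307] [-0.12304446  0.35260935  2.19612915  0.10831227  0.34750847 -1.79410104]
dp [ 0.0429  0.0096 -0.0004] turn [ 0.12  0.37 -0.69] rows 1.0
```

```bash
python3 - <<'E'
from h import *
delta([.448,.042,.005],Rt([.2588,0,-.9659],[0,1,0]))
E
```

```text
dp [ 0.0462 -0.003   0.0065] turn [ 0.12  0.37 -0.69] rows 1.0
```

Call:
move_arm([
  {"dp": [0.015,-0.003,0.0065],"turn": [0,0,-0.5]},
  {"dp": [0.03,-0.003,0.0065],"turn": [0,0,-0.5]},
  {"dp": [0.037,-0.003,0.0065],"turn": [0,0,-0.5]},
  {"dp": [0.042,-0.003,0.0065],"turn": [0,0,-0.5]},
  {"dp": [0.046,-0.003,0.0065],"turn": [0,0,-0.5]},
  {"dp": [0.046,-0.003,0.0065],"turn": [0,0,-0.5]},
])

```text
time: 8.7
tool_pos: [0.4545, 0.0419, 0.0167]
tool_rot: [-1.54, 1.327, 0.034]
contact_force: [-0.8, 0.4, -2.0]
opening: 0.0235
```

```bash
python3 - <<'E'
from h import *
p,R,s=pose();print(p,s['qpos'],s['contact_force'])
grab('scene','s6');crop('s6','s6c',150,100,350,250,4)
delta([.448,.042,.004],Rt([.2588,0,-.9659],[0,1,0]))
E
```

```text
[0.45447165 0.0418718  0.01665655] [-0.09899437  0.45568944  2.1630903   0.11494067  0.28291151 -1.77928241] [-0.81992205  0.43247856 -1.95196629]
dp [ 0.0108  0.0092 -0.    ] turn [ 0.12  0.47 -1.04] rows 1.0
```

View pics/s6c.png

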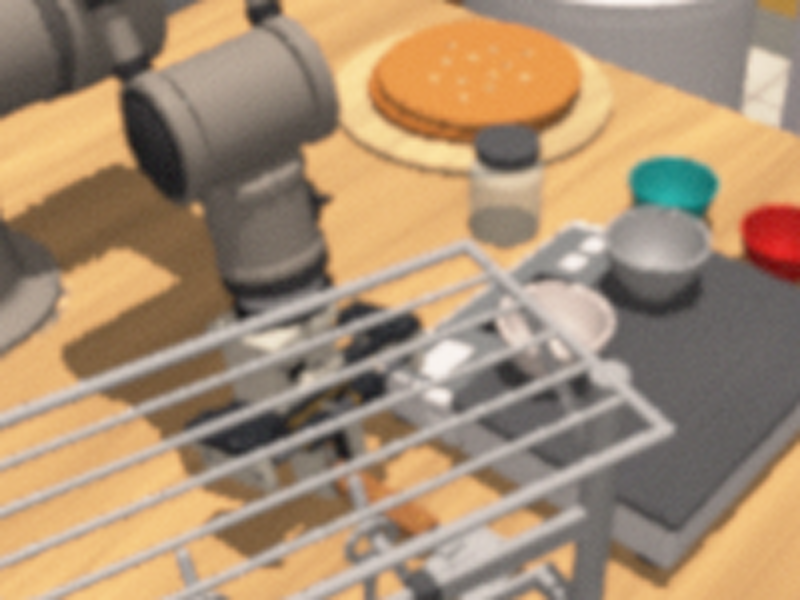

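```bash
python3 - <<'E'
from h import *
delta([.45,.06,.12],Rt([0,-.2588,-.9659],[1,0,0]))
E
```

```text
dp [-0.1011 -0.0208  0.0189] turn [87.28 22.89 -1.16] rows 11.0
```

Call:
move_arm([
  {"dp": [-0.05,-0.01,0.01],"turn": [0,0,0]},
  {"dp": [-0.1,-0.02,0.019],"turn": [8.3,2.2,0]},
  {"dp": [-0.1,-0.02,0.019],"turn": [16.5,4.3,-0.2]},
  {"dp": [-0.1,-0.02,0.019],"turn": [24.8,6.5,-0.3]},
  {"dp": [-0.1,-0.02,0.019],"turn": [33,8.7,-0.4]},
  {"dp": [-0.1,-0.02,0.019],"turn": [41,10.8,-0.5]},
  {"dp": [-0.1,-0.02,0.019],"turn": [49,12.9,-0.6]},
  {"dp": [-0.1,-0.02,0.019],"turn": [57,15,-0.7]},
  {"dp": [-0.1,-0.02,0.019],"turn": [65,17,-0.8]},
  {"dp": [-0.1,-0.02,0.019],"turn": [73,19.1,-0.9]},
])

```text
time: 9.75
tool_pos: [0.4492, 0.0605, 0.119]
tool_rot: [-1.573, 1.314, -1.285]
contact_force: [0.5, -0.0, -1.1]
opening: 0.0236
```

```bash
python3 - <<'E'
from h import *
p,R,s=pose();print(p,s['qpos'])
delta([.45,.06,.05],Rt([0,-.2588,-.9659],[1,0,0]))
E
```

```text
[0.44923792 0.06047422 0.11895339] [ 0.14156749  0.34852149  1.89182995 -0.32907262  0.89059728  0.06027055]
dp [0.0669 0.0169 0.0006] turn [15.96  4.2  -0.29] rows 2.0
```

Call:
move_arm([
  {"dp": [0.02,0.005,0.0006],"turn": [8,2.1,0]},
  {"dp": [0.05,0.012,0.0006],"turn": [16,4.2,-0.3]},
  {"dp": [0.067,0.017,0.0006],"turn": [16,4.2,-0.3]},
  {"dp": [0.067,0.017,0.0006],"turn": [16,4.2,-0.3]},
])

```text
time: 10.15
tool_pos: [0.4486, 0.0597, 0.0478]
tool_rot: [-1.589, 1.308, -1.583]
contact_force: [0.0, -0.7, -1.6]
opening: 0.0234
```

```bash
python3 - <<'E'
from h import *
p,R,s=pose();print(p,s['qpos'])
grab('scene','s7');crop('s7','s7c',150,120,350,270,4)
delta([.45,.06,.005],Rt([0,-.2588,-.9659],[1,0,0]))
E
```

```text
[0.44861679 0.05971832 0.04776393] [ 0.14357798  0.50224916  1.89910057 -0.35972074  0.81505407  0.39565759]
dp [0.0425 0.0117 0.0006] turn [ 0.35 -0.06  0.03] rows 1.0
```

View pics/s7c.png

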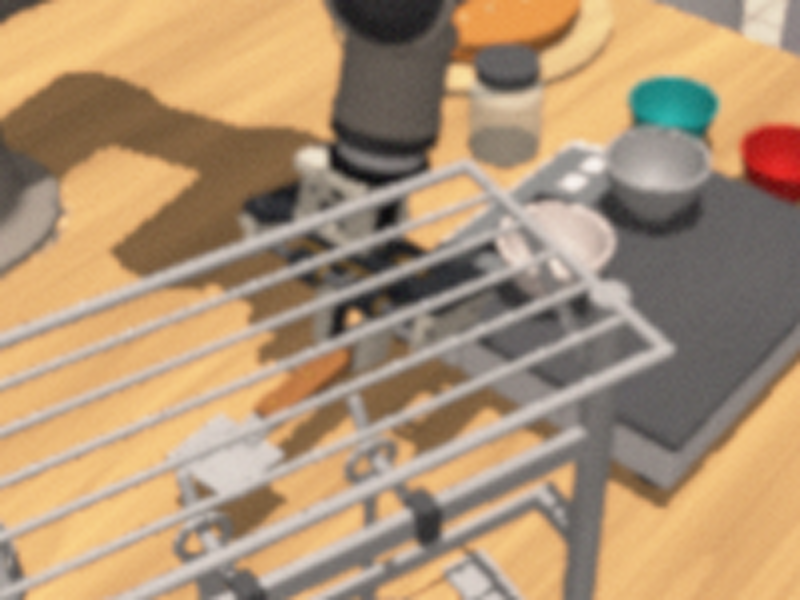

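```bash
python3 - <<'E'
from h import *
delta([.45,.02,.012],Rt([0,-.2588,-.9659],[1,0,0]))
E
```

```text
dp [ 0.0461 -0.0288  0.0004] turn [ 0.35 -0.06  0.03] rows 2.0
```

Call:
move_arm([
  {"dp": [0.0104,-0.0386,0],"turn": [0,0,0]},
  {"dp": [0.03,-0.033,0],"turn": [0,0,0]},
  {"dp": [0.042,-0.03,0],"turn": [0,0,0]},
  {"dp": [0.047,-0.0286,0],"turn": [0,0,0]},
  {"dp": [0.05,-0.0276,0],"turn": [0,0,0]},
  {"dp": [0.053,-0.0268,0],"turn": [0,0,0]},
  {"dp": [0.053,-0.0268,0],"turn": [0,0,0]},
])

```text
time: 10.9
tool_pos: [0.4505, 0.0206, 0.0054]
tool_rot: [-1.572, 1.309, -1.566]
contact_force: [-0.4, 0.2, -1.5]
opening: 0.0233
```

```bash
python3 - <<'E'
from h import *
p,R,s=pose();print(p,s['qpos'],s['contact_force'],s['torque'],s['opening'])
grab('scene','s8');crop('s8','s8c',150,120,350,270,4)
grab('side','d8');crop('d8','d8c',180,170,380,320,4)
E
```

```text
[0.45047924 0.0205933  0.00538062] [ 0.05878941  0.57046681  1.95321743 -0.42552123  0.67753793  0.3940811 ] [-0.40286784  0.24269053 -1.50350331] [ 0.29882267 -0.0709638  -0.03297514] 0.02326849586001297
```

View pics/s8c.png

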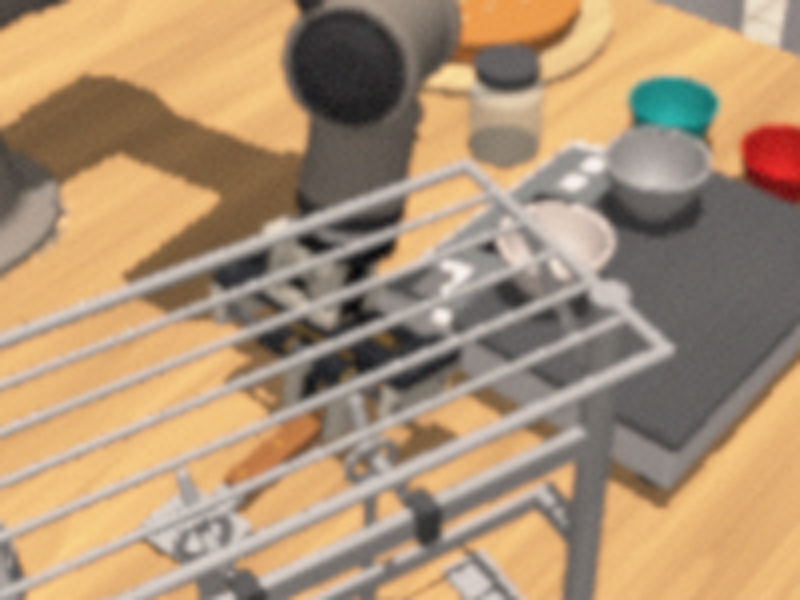

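View pics/d8c.png

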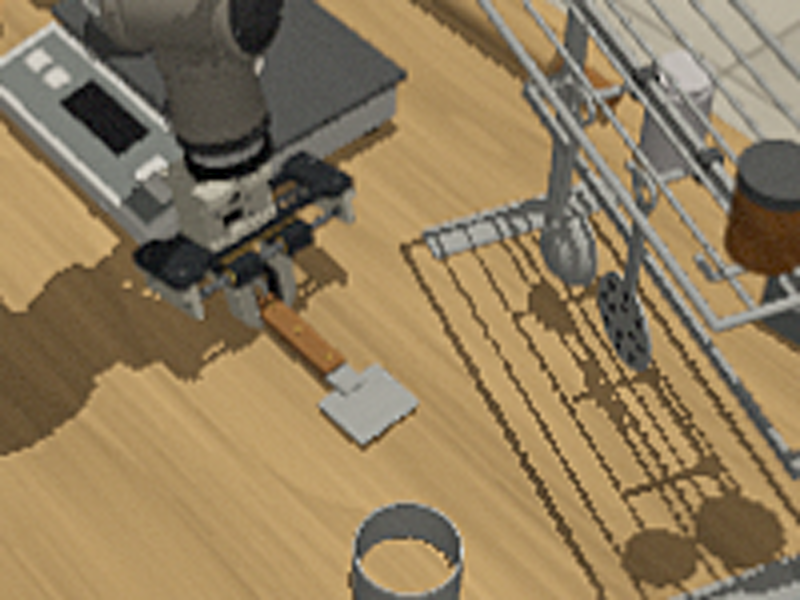

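Call:
move_arm([
  {"dp": [0.0015,0.0003,0],"turn": [0,0,0]},
  {"dp": [0.0025,0.0006,0],"turn": [0,0,0]},
  {"dp": [0.0025,0.0006,0],"turn": [0,0,0]},
])

```text
time: 11.3
tool_pos: [0.4505, 0.0202, 0.0028]
tool_rot: [-1.572, 1.309, -1.566]
contact_force: [0.3, 0.0, -0.2]
opening: 0.0234
```

Call:
move_arm([
  {"dp": [0,0,0],"turn": [0,0,0]},
  {"dp": [0,0,0],"turn": [0,0,0]},
  {"dp": [0,0,0],"turn": [0,0,0]},
  {"dp": [0,0,0],"turn": [0,0,0]},
], hand=0.05)

```text
time: 11.7
tool_pos: [0.4504, 0.0201, 0.0028]
tool_rot: [-1.572, 1.309, -1.567]
contact_force: [-0.1, -0.1, 1.2]
opening: 0.0487
```

```bash
python3 - <<'E'
from h import *
p,R,s=pose();print(p,s['contact_force'],s['opening'])
delta([.45,.0,.15],Rt([0,0,-1],[1,0,0]))
E
```

```text
[0.45041454 0.0201364  0.00283284] [-0.13712255 -0.06442537  1.15480454] 0.04873312219930997
dp [-0.1369 -0.0576 -0.0006] turn [ 0.3   0.02 15.02] rows 3.0
```

Call:
move_arm([
  {"dp": [-0.03,-0.008,0],"turn": [0,0,0]},
  {"dp": [-0.07,-0.019,0],"turn": [0,0,5]},
  {"dp": [-0.11,-0.045,0],"turn": [0,0,10]},
  {"dp": [-0.137,-0.058,0],"turn": [0,0,15]},
  {"dp": [-0.137,-0.058,0],"turn": [0,0,15]},
  {"dp": [-0.137,-0.058,0],"turn": [0,0,15]},
])

```text
time: 12.3
tool_pos: [0.4505, -0.0011, 0.1504]
tool_rot: [-1.175, 1.569, -1.172]
contact_force: [-0.1, 0.4, -1.1]
opening: 0.0498
```

```bash
python3 - <<'E'
from h import *
p,R,s=pose();print(p,np.round(R,3).tolist())
grab('wrist','w9');crop('w9','w9c',0,0,512,384,1.5)
grab('side','d9');crop('d9','d9c',180,170,380,320,4)
E
```

```text
[ 0.45052156 -0.00111839  0.15039884] [[0.001, -0.003, 1.0], [-0.001, 1.0, 0.003], [-1.0, -0.001, 0.001]]
```

View pics/w9c.png

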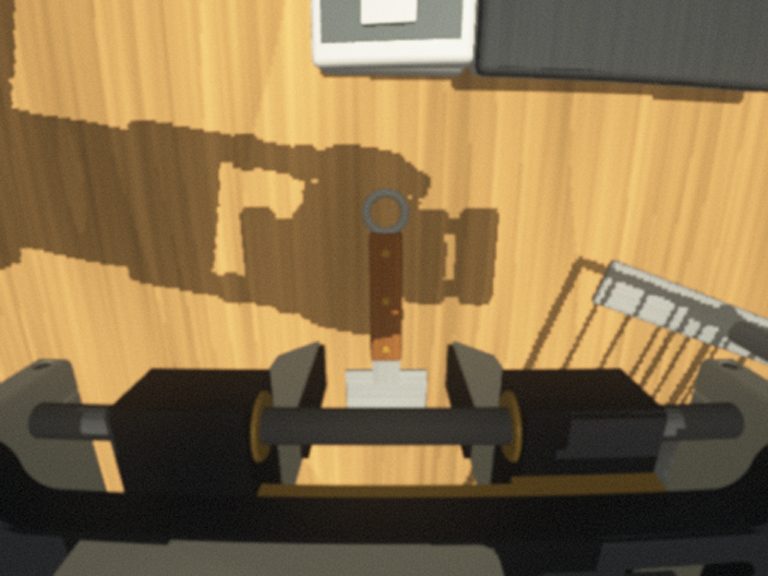

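View pics/d9c.png

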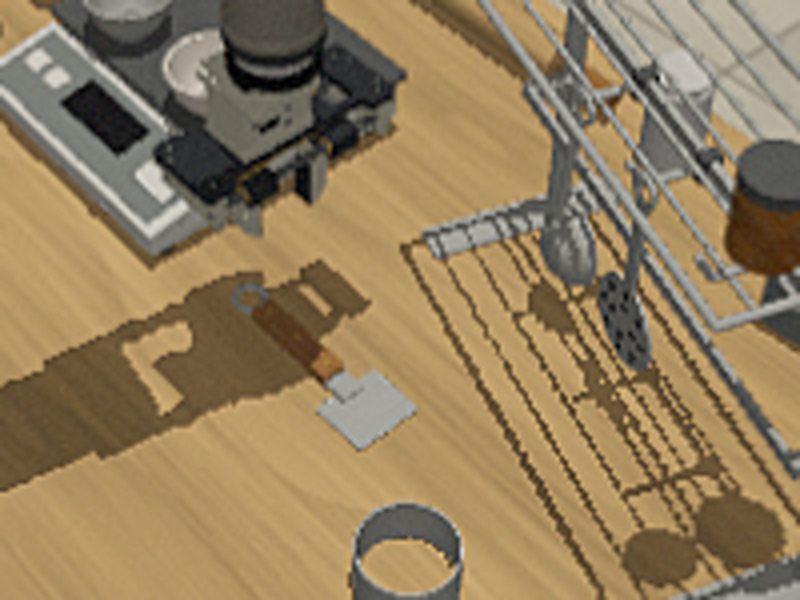

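```bash
cat > fk.py <<'E'
import numpy as np
from scipy.optimize import least_squares
from scipy.spatial.transform import Rotation as Ro
Q=np.array([[-1.48199661,.342533,1.524771,0,1.275355,-.145962],[-.568684,.079051,1.771281,.001309,1.290632,-.577675],[.347664,.298801,1.493942,-.000195,1.348989,-1.147086],[-.182747,-.00168,2.078935,.060568,.815133,-1.787163],[-.1785374,.36594492,2.26452918,.17027225,.28276567,-1.91063276],[-.12304446,.35260935,2.19612915,.10831227,.34750847,-1.79410104],[-.09899437,.45568944,2.1630903,.11494067,.28291151,-1.77928241],[.14156749,.34852149,1.89182995,-.32907262,.89059728,.06027055],[.14357798,.50224916,1.89910057,-.35972074,.81505407,.39565759],[.05878941,.57046681,1.95321743,-.42552123,.67753793,.3940811]])
P=np.array([[.12213908,-.51030792,.22622899],[.3718,-.1465,.26],[.45255793,.24519663,.25966912],[.39718013,.01854192,.19641546],[.40927448,.01905822,.03255454],[.43372243,.03514306,.04895307],[.45447165,.0418718,.01665655],[.44923792,.06047422,.11895339],[.44861679,.05971832,.04776393],[.45047924,.0205933,.00538062]])
ax=lambda a,q:Ro.from_rotvec(np.array(a)*q).as_matrix()
Y=[0,1,0];Z=[0,0,1]
def fk(q,w):
    d,h,a2,a3,L,e,f,x0=w
    R=ax(Z,q[0]); p=R@[x0,d,h]; R=R@ax(Y,q[1]); p=p+R@[e,0,a2]; R=R@ax(Y,q[2]); p=p+R@[f,0,a3]
    R=R@ax(Z,q[3])@ax(Y,q[4]); p=p+R@[0,0,L]; R=R@ax(Z,q[5]); return p,R   # tool axis = R z
r=least_squares(lambda w:np.r_[np.concatenate([fk(q,w)[0]-p for q,p in zip(Q,P)]),1e-3*(w-[.077,.3,.35,.35,.25,0,0,0])],[.077,.3,.35,.35,.25,0,0,0])
W=r.x
if __name__=='__main__':
    print(np.round(W,4),np.abs(r.fun[:-8]).max())
    print(np.round(fk(Q[7],W)[1],3))
E
python3 fk.py; python3 -c "
from h import *
print(np.round(Ro.from_euler('xyz',[-1.573,1.314,-1.285]).as_matrix(),3))"
```

```text
[ 0.0764  0.2229  0.5062  0.3796  0.3181 -0.      0.0465  0.    ] 2.7590957313916586e-05
[[-0.959 -0.275  0.072]
 [-0.284  0.927 -0.244]
 [ 0.001 -0.254 -0.967]]
[[ 0.072 -0.275  0.959]
 [-0.244  0.927  0.284]
 [-0.967 -0.254 -0.001]]
```

```bash
python3 - <<'E'
from h import *
grab('scene','s9')
crop('s9','s9h',100,220,230,320,6)
crop('d9','d9h',300,190,430,290,6)
c=load('w9');k=lambda x,y:(x/1.5,y/1.5)
for n,q,z in [('eye',(386,211.5),.007),('gF',(386.5,233),.014),('gB',(386,360),.014),('gFL',(370,240),.014),('gFR',(402.5,240),.014)]: print(n,onz(c,k(*q),z))
E
```

```text
eye [[0.45163375 0.04284405 0.007     ]]
gF [[0.45203309 0.02875223 0.014     ]]
gB [[ 0.4520945 -0.0700943  0.014    ]]
gFL [[0.44043107 0.02373729 0.014     ]]
gFR [[0.46332783 0.02382338 0.014     ]]
```

View pics/s9h.png

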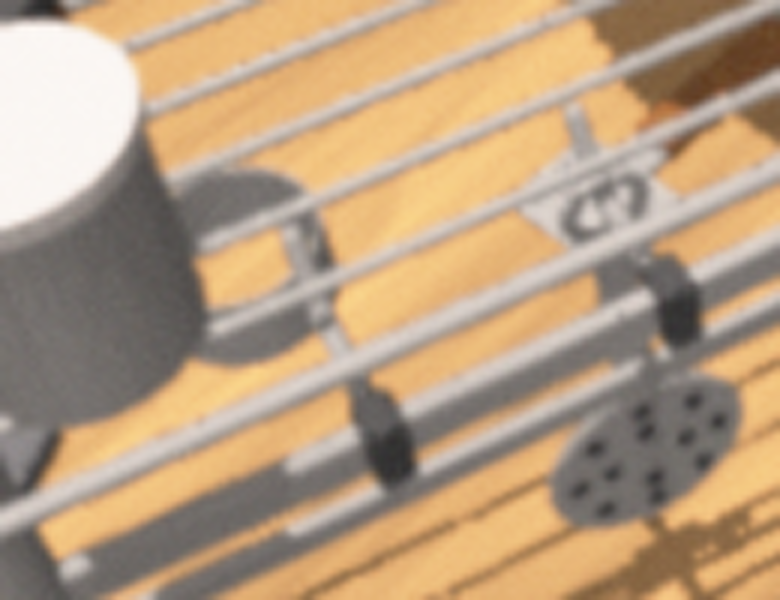

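View pics/d9h.png

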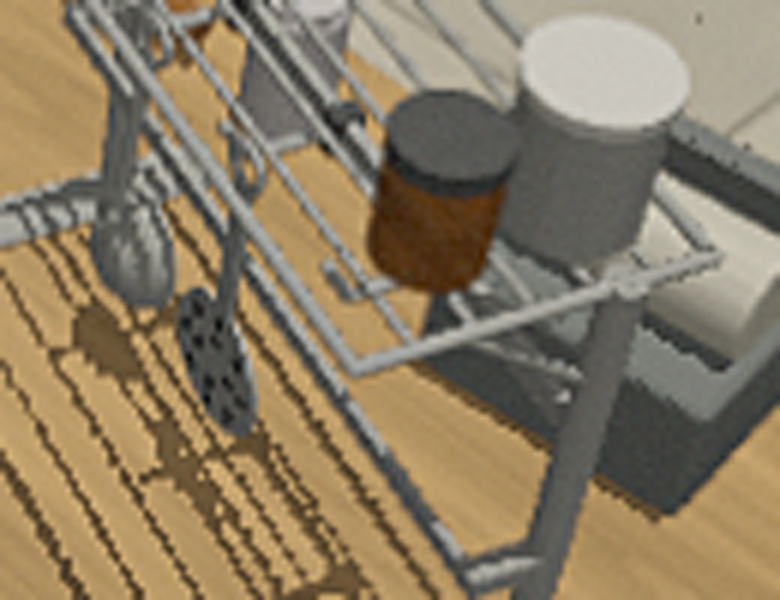

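```bash
python3 - <<'E'
from h import *
a=load('d9');b=load('s9')
for u in [(148.3,257.5),(148.0,256.5),(149,259)]:
    print(twov([a,b],[(354.5,234.5),u]))
# middle hook tip: scene (572,105), side ~ (225,125)
print(twov([a,b],[(300+225/6,190+125/6),(100+573/6,220+103/6)]))
# expected tip
for th in (.326,):
    xa=np.array([np.cos(-th),np.sin(-th),0]);ya=np.array([np.sin(th),np.cos(th),0])
    o=np.array([.645,-.24,0])
    T=o+xa*(-.034)-ya*.1+[0,0,.2755]; print('exp tip',T,proj(a,T),proj(b,T)); M=o+xa*(-.034)+[0,0,.2755]; print(M,proj(a,M),proj(b,M))
# shelf corners two-view: front R, back R, back L
print(twov([a,b],[(300+357/6,190+367/6),(74,235)]))
P=cloud(b)
E
```

```text
(array([ 0.57215338, -0.32052433,  0.27608063]), array([0.00259504]))
(array([ 0.57116012, -0.32056756,  0.27752764]), array([0.00349824]))
(array([ 0.5738761 , -0.3201874 ,  0.27366107]), array([0.00141718]))
(array([ 0.60521955, -0.22580515,  0.27688426]), array([0.00245407]))
exp tip [ 0.58076512 -0.32384438  0.2755    ] [[356.98003139 233.35783051]] [[149.2388729  261.82797594]]
[ 0.61279075 -0.22911129  0.2755    ] [[339.67803219 210.13353205]] [[196.51775478 241.11283432]]
(array([ 0.48227194, -0.40350933,  0.34709608]), array([0.00273282]))
```

```bash
cat >> fk.py <<'E'
LO=np.array([-2.53,-.77,.04,-1,.28,-3.11])+.01;HI=np.array([2.53,2.02,2.7,4.14,2.66,3.11])-.01
def tool(q):
    p,R=fk(q,W); return p,np.c_[R[:,2],R[:,1],-R[:,0]]
def ik(p,R,seeds):
    best=None
    for s in seeds:
        f=lambda q:np.r_[(tool(q)[0]-p)*5,(tool(q)[1]-R).ravel()]
        r=least_squares(f,np.clip(s,LO+1e-6,HI-1e-6),bounds=(LO,HI))
        if best is None or r.cost<best.cost-1e-9: best=r
    return best.x,best.cost
TH=.326
xs=np.array([np.cos(TH),-np.sin(TH),0]);ys=np.array([np.sin(TH),np.cos(TH),0]);zz=np.array([0,0,1.])
TIP=np.array([.573,-.3205,.2755]); SEAT=TIP+.016*xs-.0255*zz
def hang(eye,e,t,s,yaw=0,gx=.093):
    e,t=np.radians(e),np.radians(t)
    tx=np.sin(e)*xs+np.cos(e)*zz; X=np.cos(e+t)*xs-np.sin(e+t)*zz
    y=s*(np.sin(e+t)*xs+np.cos(e+t)*zz); R=np.c_[X,y,np.cross(X,y)]
    G=eye-gx*tx; return G+.005*X,R
E
python3 - <<'E'
from fk import *
seeds=[[a,b,c,d,e,f] for a in (-.7,) for b in (0,.6) for c in (1.5,2.2) for d in (-.3,1.5,3.1) for e in (.6,1.2) for f in (-1.5,0,1.5)]
u=-.469*xs+.883*zz
for s in (1,-1):
  for t in (0,20):
    for nm,eye,e in [('pre',TIP+.02*u,40),('pre',TIP+.02*u,30),('seat',SEAT-.007*zz,30),('seat',SEAT-.007*zz,15),('seat',SEAT-.007*zz,0)]:
        q,c=ik(*hang(eye,e,t,s),seeds); print(s,t,nm,e,np.round(q,2),'%.1e'%c,np.round(hang(eye,e,t,s)[0],3))
E
```

```text
1 0 pre 40 [-0.88  0.21  2.12  1.52  0.42 -0.33] 6.7e-28 [ 0.511 -0.3    0.219]
1 0 pre 30 [-0.91  0.3   2.22  2.13  0.6  -0.97] 4.0e-19 [ 0.524 -0.304  0.21 ]
1 0 seat 30 [-0.87  0.46  2.21  2.33  0.67 -1.17] 5.0e-19 [ 0.548 -0.312  0.16 ]
1 0 seat 15 [-0.89  0.68  2.26  2.54  1.15 -1.46] 1.5e-20 [ 0.57  -0.319  0.152]
1 0 seat 0 [-0.87  0.92  2.21  2.6   1.56 -1.56] 4.2e-31 [ 0.593 -0.327  0.15 ]
1 20 pre 40 [-0.78  0.24  1.83  0.38  0.63  0.86] 2.7e-21 [ 0.51  -0.299  0.218]
1 20 pre 30 [-0.82  0.24  1.96  0.82  0.43  0.41] 5.6e-22 [ 0.523 -0.304  0.209]
1 20 seat 30 [-0.79  0.36  1.96  1.05  0.34  0.18] 1.6e-19 [ 0.547 -0.312  0.159]
1 20 seat 15 [-0.82  0.46  2.11  2.21  0.51 -1.01] 2.2e-28 [ 0.569 -0.319  0.15 ]
1 20 seat 0 [-0.84  0.63  2.18  2.53  0.94 -1.37] 4.8e-31 [ 0.593 -0.327  0.148]
-1 0 pre 40 [-0.88  0.21  2.12  1.52  0.42  2.81] 7.7e-30 [ 0.511 -0.3    0.219]
-1 0 pre 30 [-0.91  0.3   2.22  2.13  0.6   2.17] 1.8e-25 [ 0.524 -0.304  0.21 ]
-1 0 seat 30 [-0.87  0.46  2.21  2.33  0.67  1.97] 1.0e-29 [ 0.548 -0.312  0.16 ]
-1 0 seat 15 [-0.89  0.68  2.26  2.54  1.15  1.68] 5.3e-29 [ 0.57  -0.319  0.152]
-1 0 seat 0 [-0.87  0.92  2.21  2.6   1.56  1.58] 2.3e-29 [ 0.593 -0.327  0.15 ]
-1 20 pre 40 [-0.78  0.24  1.83  0.38  0.63 -2.28] 9.1e-19 [ 0.51  -0.299  0.218]
-1 20 pre 30 [-0.82  0.24  1.96  0.82  0.43 -2.73] 1.7e-21 [ 0.523 -0.304  0.209]
-1 20 seat 30 [-0.79  0.36  1.96  1.05  0.34 -2.96] 2.0e-24 [ 0.547 -0.312  0.159]
-1 20 seat 15 [-0.82  0.46  2.11  2.21  0.51  2.13] 2.4e-21 [ 0.569 -0.319  0.15 ]
-1 20 seat 0 [-0.84  0.63  2.18  2.53  0.94  1.77] 1.9e-22 [ 0.593 -0.327  0.148]
```

```bash
python3 - <<'E'
from h import *
delta([.452,-.05,.003],Rt([0,0,-1],[1,0,0]))
E
```

```text
dp [ 0.1458 -0.0503  0.0027] turn [ 0.35 -0.21  0.03] rows 4.0
```

Call:
move_arm([
  {"dp": [0.01,-0.05,0.001],"turn": [0.2,0,0]},
  {"dp": [0.05,-0.05,0.0013],"turn": [0.2,0,0]},
  {"dp": [0.09,-0.05,0.0013],"turn": [0.2,0,0]},
  {"dp": [0.12,-0.05,0.0013],"turn": [0.2,0,0]},
  {"dp": [0.135,-0.05,0.0013],"turn": [0.2,0,0]},
  {"dp": [0.142,-0.05,0.0013],"turn": [0.2,0,0]},
  {"dp": [0.145,-0.05,0.0013],"turn": [0.2,0,0]},
  {"dp": [0.145,-0.05,0.0013],"turn": [0.2,0,0]},
])

```text
time: 13.25
tool_pos: [0.4521, -0.05, 0.005]
tool_rot: [-2.808, 1.57, -2.805]
contact_force: [-0.2, 0.3, -0.2]
opening: 0.0499
```

```bash
python3 - <<'E'
from h import *
p,R,s=pose();print(p,np.round(R,4).tolist(),s['contact_force'])
grab('wrist','w10')
delta([.452,-.05,.003],Rt([0,0,-1],[1,0,0]))
E
```

```text
[ 0.45206918 -0.04999152  0.00501612] [[-0.0009, -0.0026, 1.0], [-0.0003, 1.0, 0.0026], [-1.0, -0.0003, -0.0009]] [-0.22652164  0.32896282 -0.16385366]
dp [ 0.0025  0.0002 -0.0004] turn [0.14 0.   0.03] rows 1.0
```

View pics/w10.png

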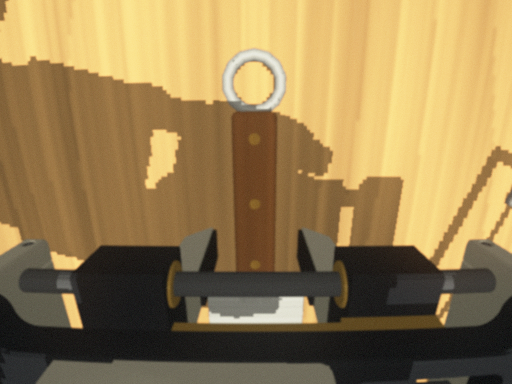

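Handle is centred between the fingers (column ~255), eye at (254,82). Go 2 mm lower and close.

Call:
move_arm([
  {"dp": [0.0025,0,-0.0004],"turn": [0.1,0,0]},
  {"dp": [0.0025,0,-0.0004],"turn": [0.1,0,0]},
])

```text
time: 13.5
tool_pos: [0.4519, -0.0504, 0.003]
tool_rot: [-0.939, 1.57, -0.939]
contact_force: [0.5, 0.8, -0.5]
opening: 0.0499
```

Call:
move_arm([
  {"dp": [0,0,0],"turn": [0,0,0]},
  {"dp": [0,0,0],"turn": [0,0,0]},
  {"dp": [0,0,0],"turn": [0,0,0]},
  {"dp": [0,0,0],"turn": [0,0,0]},
  {"dp": [0,0,0],"turn": [0,0,0]},
  {"dp": [0,0,0],"turn": [0,0,0]},
], hand=0.0, squeeze=45)

```text
time: 14.1
tool_pos: [0.4516, -0.0504, 0.0027]
tool_rot: [-2.553, 1.57, -2.553]
contact_force: [-1.0, 0.5, 2.8]
opening: 0.0232
```

```bash
python3 - <<'E'
from h import *
from fk import *
p,R,s=pose();print(p,np.round(R,4).tolist(),s['contact_force'],s['opening'],s['qpos'])
grab('wrist','w11')
# path plan
u=-.469*xs+.883*zz
q=np.array(s['qpos'])
def blend(pa,Ra,pb,Rb,n):
    rv=Ro.from_matrix(Ra.T@Rb).as_rotvec()
    return [(pa+(pb-pa)*k/n,Ra@Ro.from_rotvec(rv*k/n).as_matrix()) for k in range(1,n+1)]
# waypoint A: lifted, yaw to stand, pitch 90 ; eye forward
A=(np.array([.42,-.14,.20]),hang(TIP,90,0,1)[1])
B=hang(TIP-.09*xs+.01*zz,70,0,1)
C=hang(TIP+.03*u-.05*xs,40,0,1); D=hang(TIP+.02*u,40,0,1)
pts=[(p,R),(p+[0,0,.15],R),A,B,C,D]
for (a,b) in zip(pts[:-1],pts[1:]):
    print('to',np.round(b[0],3))
    for (pp,RR) in blend(*a,*b,6):
        q2,c=ik(pp,RR,[q]); print(np.round(q2,2),'%.0e'%c,'maxdq %.2f'%np.abs(q2-q).max()); q=q2
E
```

```text
[ 0.45160876 -0.0504215   0.0026859 ] [[-0.0005, 0.0, 1.0], [-0.0004, 1.0, -0.0], [-1.0, -0.0004, -0.0005]] [-0.97512555  0.45905537  2.77138557] 0.02323735822217666 [-2.79771192e-01  5.46317818e-01  1.96813022e+00 -8.33767813e-04
  6.27559576e-01 -2.79056406e-01]
to [ 0.452 -0.05   0.153]
[-0.28  0.5   1.95 -0.    0.69 -0.28] 6e-23 maxdq 0.06
[-0.28  0.45  1.93 -0.    0.76 -0.28] 6e-23 maxdq 0.07
[-0.28  0.41  1.91 -0.    0.83 -0.28] 5e-23 maxdq 0.07
[-0.28  0.37  1.88 -0.    0.89 -0.28] 4e-25 maxdq 0.07
[-0.28  0.33  1.85 -0.    0.96 -0.28] 4e-23 maxdq 0.07
[-0.28  0.3   1.82 -0.    1.03 -0.28] 2e-22 maxdq 0.07
to [ 0.42 -0.14  0.2 ]
[-0.32  0.28  1.82 -0.    1.05  0.  ] 5e-23 maxdq 0.28
[-0.35  0.26  1.81 -0.    1.06  0.28] 2e-22 maxdq 0.28
[-0.39  0.25  1.81 -0.    1.08  0.56] 7e-22 maxdq 0.28
[-0.42  0.24  1.8  -0.    1.1   0.84] 3e-21 maxdq 0.28
[-0.46  0.23  1.79 -0.    1.12  1.12] 2e-20 maxdq 0.28
[-0.5   0.22  1.78 -0.    1.15  1.4 ] 1e-19 maxdq 0.28
to [ 0.407 -0.264  0.249]
[-0.55  0.19  1.8   0.01  1.1   1.34] 5e-31 maxdq 0.06
[-0.6   0.15  1.82  0.04  1.06  1.28] 2e-30 m
[... 241 characters left out ...]
-0.282  0.228]
[-0.87  0.05  1.93  0.31  0.8   0.85] 4e-23 maxdq 0.11
[-0.9   0.05  1.99  0.43  0.7   0.73] 6e-22 maxdq 0.12
[-0.92  0.05  2.05  0.6   0.61  0.56] 3e-20 maxdq 0.17
[-0.94  0.05  2.11  0.82  0.53  0.33] 7e-19 maxdq 0.23
[-0.96  0.07  2.17  1.12  0.49  0.02] 1e-18 maxdq 0.31
[-0.98  0.1   2.22  1.46  0.49 -0.34] 5e-31 maxdq 0.35
to [ 0.511 -0.3    0.219]
[-0.96  0.12  2.21  1.48  0.48 -0.34] 3e-23 maxdq 0.02
[-0.95  0.14  2.19  1.49  0.46 -0.34] 4e-23 maxdq 0.02
[-0.93  0.16  2.17  1.5   0.45 -0.34] 4e-23 maxdq 0.02
[-0.91  0.18  2.16  1.51  0.44 -0.34] 4e-23 maxdq 0.02
[-0.9   0.19  2.14  1.52  0.43 -0.33] 5e-23 maxdq 0.02
[-0.88  0.21  2.12  1.52  0.42 -0.33] 6e-23 maxdq 0.02
```

Call:
move_arm([
  {"dp": [-0.01,0,0],"turn": [0,0,0]},
  {"dp": [-0.04,0,0],"turn": [0,0,0]},
  {"dp": [-0.08,0,0],"turn": [0,0,0]},
  {"dp": [-0.12,0,0],"turn": [0,0,0]},
  {"dp": [-0.15,0,0],"turn": [0,0,0]},
])

```text
time: 14.65
tool_pos: [0.452, -0.0504, 0.1555]
tool_rot: [-0.453, 1.569, -0.453]
contact_force: [1.2, 0.2, -1.8]
opening: 0.0235
```

```bash
python3 - <<'E'
from h import *
from fk import *
p,R,s=pose();print(p,s['opening'],s['contact_force'])
delta([.42,-.14,.22],hang(TIP,90,0,1)[1])
E
```

```text
[ 0.45199647 -0.05036174  0.15551085] 0.023496331007538444 [ 1.22031393  0.1961575  -1.76228921]
dp [-0.0645 -0.0897 -0.0319] turn [ 1.0868e+02  1.2000e-01 -6.0000e-02] rows 13.0
```

Call:
move_arm([
  {"dp": [-0.03,-0.01,-0.01],"turn": [8.5,0,0]},
  {"dp": [-0.0645,-0.03,-0.02],"turn": [17,0,0]},
  {"dp": [-0.0645,-0.06,-0.032],"turn": [25.5,0,0]},
  {"dp": [-0.0645,-0.09,-0.032],"turn": [34,0,0]},
  {"dp": [-0.0645,-0.09,-0.032],"turn": [42.5,0,0]},
  {"dp": [-0.0645,-0.09,-0.032],"turn": [51,0,0]},
  {"dp": [-0.0645,-0.09,-0.032],"turn": [59.5,0,0]},
  {"dp": [-0.0645,-0.09,-0.032],"turn": [68,0,0]},
  {"dp": [-0.0645,-0.09,-0.032],"turn": [76.5,0,0]},
  {"dp": [-0.0645,-0.09,-0.032],"turn": [85,0,0]},
])

```text
time: 15.65
tool_pos: [0.4194, -0.1401, 0.2176]
tool_rot: [-1.277, 1.57, -2.767]
contact_force: [0.1, 0.1, -1.5]
opening: 0.0234
```

```bash
python3 - <<'E'
from h import *
from fk import *
delta([.42,-.14,.22],hang(TIP,90,0,1)[1])
E
```

```text
dp [-0.0024  0.0006 -0.0001] turn [2.332e+01 2.000e-02 3.000e-02] rows 3.0
```

Call:
move_arm([
  {"dp": [-0.0024,0,0],"turn": [8.5,0,0]},
  {"dp": [-0.0024,0,0],"turn": [17,0,0]},
  {"dp": [-0.0024,0,0],"turn": [23.3,0,0]},
  {"dp": [-0.0024,0,0],"turn": [23.3,0,0]},
])

```text
time: 16.05
tool_pos: [0.4195, -0.1401, 0.2199]
tool_rot: [-0.736, 1.57, -2.627]
contact_force: [0.6, 0.2, -0.8]
opening: 0.0236
```

```bash
python3 - <<'E'
from h import *
from fk import *
p,R,s=pose();print(p,s['qpos'])
grab('wrist','w12')
B=hang(TIP-.09*xs+.01*zz,70,0,1);print(B[0])
delta(*B)
E
```

```text
[ 0.41945   -0.1401429  0.2199401] [-4.95730645e-01  1.96814257e-01  1.74601249e+00 -5.09634799e-04
  1.19906382e+00  1.39557741e+00]
[ 0.40657166 -0.26423696  0.24899366]
dp [-0.029   0.0264  0.1219] turn [ 0.52 -0.07 20.02] rows 3.0
```

View pics/w12.png

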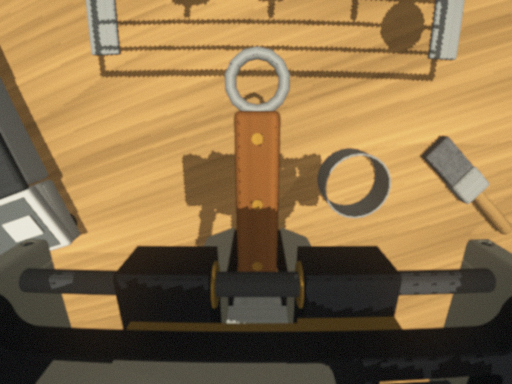

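Call:
move_arm([
  {"dp": [-0.01,0.008,0.04],"turn": [0,0,5]},
  {"dp": [-0.02,0.017,0.08],"turn": [0,0,12]},
  {"dp": [-0.029,0.026,0.122],"turn": [0.5,0,20]},
  {"dp": [-0.029,0.026,0.122],"turn": [0.5,0,20]},
  {"dp": [-0.029,0.026,0.122],"turn": [0.5,0,20]},
])

```text
time: 16.6
tool_pos: [0.4048, -0.2649, 0.2487]
tool_rot: [1.574, 1.223, -0.327]
contact_force: [-0.3, 0.0, -1.8]
opening: 0.0237
```

```bash
python3 - <<'E'
from h import *
from fk import *
p,R,s=pose();print(p,s['qpos'])
grab('wrist','w13');crop('w13','w13c',0,0,512,384,1.5)
u=-.469*xs+.883*zz
C=hang(TIP+.03*u-.05*xs,40,0,1);print(C[0]); delta(*C)
E
```

```text
[ 0.40483639 -0.26493061  0.24869677] [-0.85323433  0.06878853  1.87055202  0.21828864  0.91046068  0.93858308]
[ 0.45930226 -0.28206315  0.22753393]
dp [ 0.039   0.0461 -0.0001] turn [-1.200e-01 -1.000e-02  3.012e+01] rows 4.0
```

View pics/w13c.png

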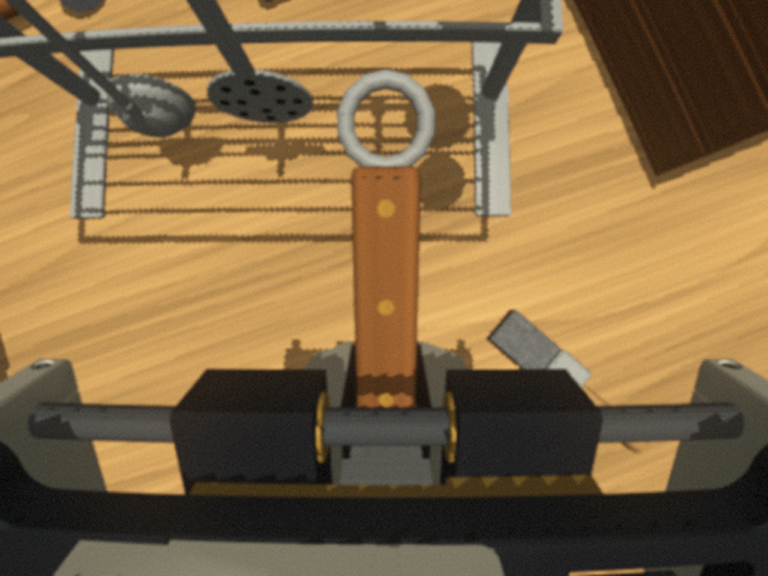

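Call:
move_arm([
  {"dp": [0.006,0.007,0],"turn": [0,0,4]},
  {"dp": [0.012,0.014,0],"turn": [0,0,8]},
  {"dp": [0.018,0.021,0],"turn": [0,0,12]},
  {"dp": [0.024,0.028,0],"turn": [0,0,16]},
  {"dp": [0.029,0.034,0],"turn": [0,0,20]},
  {"dp": [0.033,0.039,0],"turn": [0,0,24]},
  {"dp": [0.036,0.043,0],"turn": [0,0,27]},
  {"dp": [0.039,0.046,0],"turn": [0,0,30]},
  {"dp": [0.039,0.046,0],"turn": [0,0,30]},
  {"dp": [0.039,0.046,0],"turn": [0,0,30]},
])

```text
time: 17.65
tool_pos: [0.4605, -0.2809, 0.2273]
tool_rot: [1.574, 0.701, -0.322]
contact_force: [-0.4, -0.2, -1.3]
opening: 0.0238
```

```bash
python3 - <<'E'
from h import *
from fk import *
p,R,s=pose();print(p,s['qpos'],np.round(R,3).tolist())
grab('wrist','w14');crop('w14','w14c',0,0,512,384,1.5)
grab('side','d14');crop('d14','d14c',270,170,430,290,5)
grab('scene','s14');crop('s14','s14c',60,160,220,280,5)
u=-.469*xs+.883*zz
delta(*hang(TIP+.03*u-.05*xs,40,0,1)); delta(*hang(TIP+.02*u,40,0,1))
E
```

```text
[ 0.46053895 -0.28093026  0.22728793] [-0.97666729  0.10490312  2.22067074  1.45505613  0.48735646 -0.32515854] [[0.725, 0.611, -0.319], [-0.242, -0.207, -0.948], [-0.645, 0.764, -0.002]]
dp [-0.0003 -0.0012  0.0004] turn [-0.02 -0.03  0.03] rows 1.0
dp [0.0472 0.0272 0.0004] turn [-0.02 -0.03  0.03] rows 2.0
```

View pics/w14c.png

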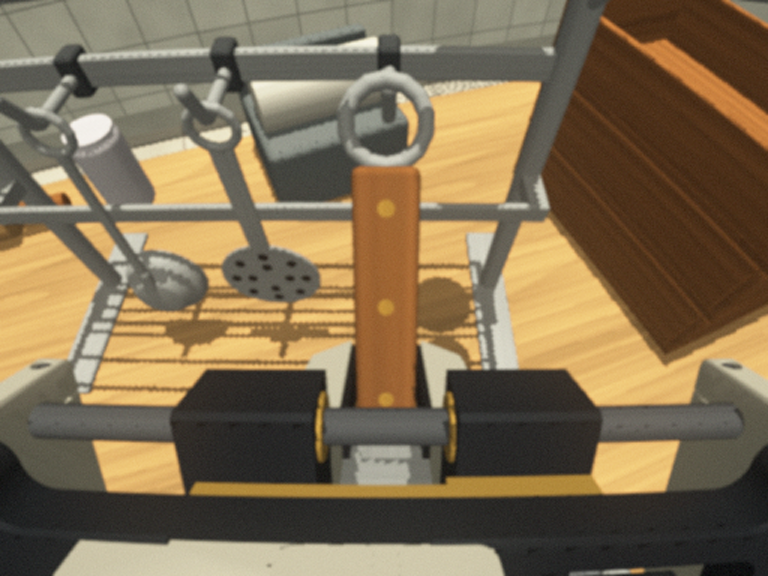

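View pics/d14c.png

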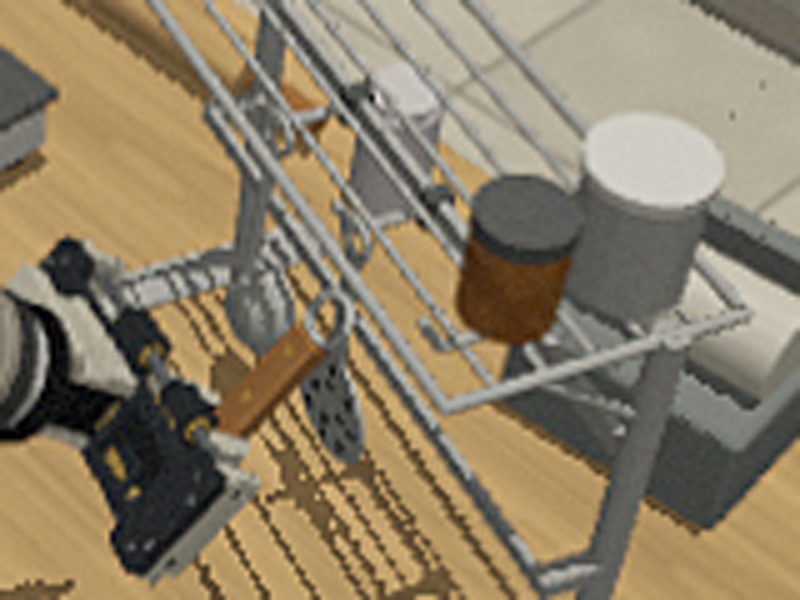

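View pics/s14c.png

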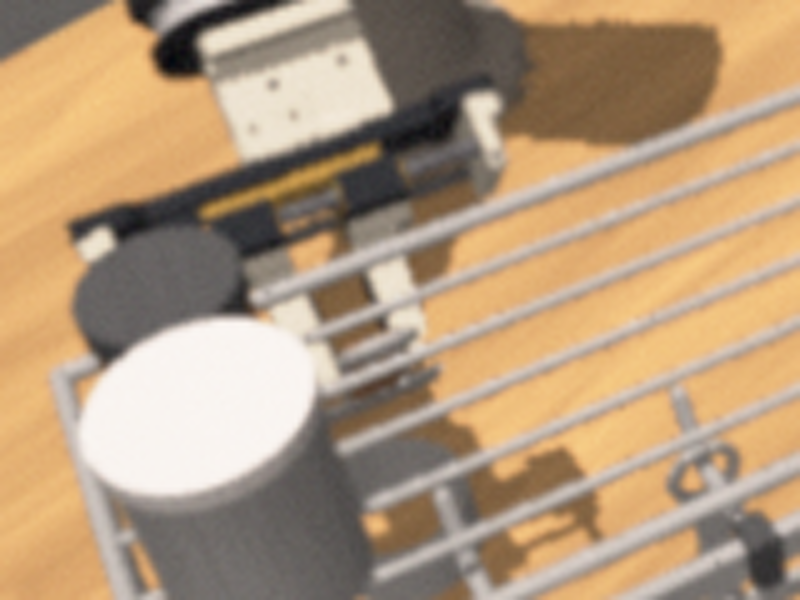

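```bash
python3 - <<'E'
from h import *
from fk import *
crop('w14','w14z',180,15,340,135,5)
c=load('w14'); print(proj(c,TIP),proj(c,SEAT),proj(c,TIP+.1*ys),proj(c,TIP+.016*xs-.0255*zz+.1*ys))
E
```

```text
[[258.47302909  60.54325103]] [[258.36217923  77.69652165]] [[120.12848199  62.61867416]] [[137.38348826  79.03712337]]
```

View pics/w14z.png

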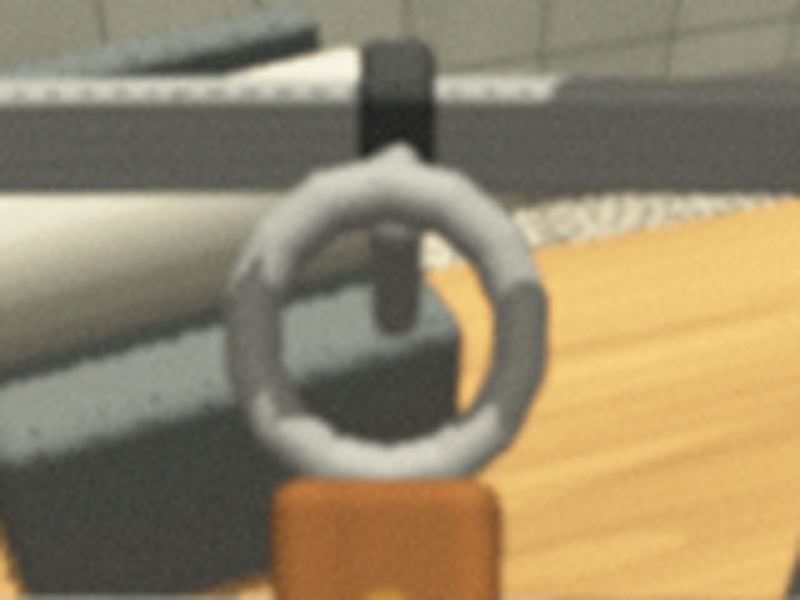

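```bash
python3 - <<'E'
from h import *
from fk import *
c=load('w14'); p=np.array([.46053895,-.28093026,.22728793]);R=np.array([[0.725,.611,-.319],[-.242,-.207,-.948],[-.645,.764,-.002]])
e=p-.005*R[:,0]+.093*R[:,1]; print(e,proj(c,e)); e2=e-.01*R[:,0]; print(proj(c,e2))
# with tool-frame: y from pixel assuming depth
o,d=ray(c,(257.6,78.6)); ot=R.T@(o-p); dt=R.T@d[0]; s=(-.005-ot[0])/dt[0]; print(ot+dt*s)
a,b=load('d14'),load('s14'); print(proj(a,e),'side seen',270+327/5,170+310/5)
d1=e-TIP; print('eye rel tip',d1@xs,d1@ys,d1[2])
E
```

```text
[ 0.51373695 -0.29897126  0.30156493] [[255.96102374  85.45208739]]
[[255.898731    84.14430855]]
[-0.005       0.09628505  0.00081323]
[[334.91174445 233.42214712]] side seen 335.4 232.0
eye rel tip -0.06303643520830879 0.00141547784114958 0.026064929999999986
```

```bash
cat >> fk.py <<'E'
def seq(lst,gx=.0963,lat=0.,q=None):
    from h import pose
    p0,R0,s=pose(); q=np.array(s['qpos'])
    for (x,z,e) in lst:
        p,R=hang(TIP+x/1000*xs+z/1000*zz+lat*ys,e,0,1,gx=gx)
        q,c=ik(p,R,[q])
        print((x,z,e),'dp',np.round(R0.T@(p-p0),4).tolist(),'turn',np.round(np.degrees(Ro.from_matrix(R0.T@R).as_rotvec()),1).tolist(),'q4,q5 %.2f %.2f c %.0e'%(q[3],q[4],c))
E
python3 - <<'E'
from fk import *
seq([(-45,27,40),(-25,25,40),(-9.4,20,40)])
E
```

```text
(-45, 27, 40) dp [0.0139, 0.0082, 0.0004] turn [-0.0, -0.0, 0.0] q4,q5 1.48 0.46 c 3e-19
(-25, 25, 40) dp [0.0305, 0.0195, 0.0004] turn [-0.0, -0.0, 0.0] q4,q5 1.49 0.44 c 5e-31
(-9.4, 20, 40) dp [0.0457, 0.0257, 0.0004] turn [-0.0, -0.0, 0.0] q4,q5 1.52 0.42 c 1e-19
```

Call:
move_arm([
  {"dp": [0.007,0.0041,0.0002],"turn": [0,0,0]},
  {"dp": [0.014,0.0082,0.0004],"turn": [0,0,0]},
  {"dp": [0.022,0.014,0.0004],"turn": [0,0,0]},
  {"dp": [0.0305,0.0195,0.0004],"turn": [0,0,0]},
  {"dp": [0.038,0.0226,0.0004],"turn": [0,0,0]},
  {"dp": [0.0455,0.0257,0.0004],"turn": [0,0,0]},
  {"dp": [0.0455,0.0257,0.0004],"turn": [0,0,0]},
  {"dp": [0.0455,0.0257,0.0004],"turn": [0,0,0]},
])

```text
time: 18.6
tool_pos: [0.5082, -0.2992, 0.2177]
tool_rot: [1.573, 0.699, -0.326]
contact_force: [-0.4, 0.2, -1.1]
opening: 0.0238
```

```bash
python3 - <<'E'
from h import *
from fk import *
p,R,s=pose();print(p,s['contact_force'],s['opening'])
e=p-.005*R[:,0]+.0963*R[:,1]+.0008*R[:,2]; d=e-TIP; print('eye rel tip',d@xs,d@ys,d[2])
grab('wrist','w15');crop('w15','w15z',180,15,340,135,5)
grab('side','d15');crop('d15','d15c',300,180,420,270,6)
seq([(-5,10,40),(0,0,40),(4,-8,38),(8,-15,35),(12,-22,32)])
E
```

```text
[ 0.50819915 -0.29917288  0.21768351] [-0.41841032  0.16590528 -1.05880246] 0.023830427725502427
eye rel tip -0.010068455202228613 -0.001555525376125841 0.019105210602678557
(-5, 10, 40) dp [0.0102, -0.0038, -0.0007] turn [-0.1, 0.0, 0.0] q4,q5 1.60 0.42 c 2e-30
(0, 0, 40) dp [0.0204, -0.0082, -0.0007] turn [-0.1, 0.0, 0.0] q4,q5 1.67 0.41 c 5e-19
(4, -8, 38) dp [0.032, -0.0116, -0.0007] turn [-0.1, 0.0, 2.0] q4,q5 1.87 0.44 c 4e-27
(8, -15, 35) dp [0.0446, -0.0138, -0.0007] turn [-0.1, 0.1, 5.0] q4,q5 2.08 0.51 c 5e-24
(12, -22, 32) dp [0.0571, -0.0157, -0.0007] turn [-0.1, 0.1, 8.0] q4,q5 2.24 0.60 c 2e-27
```

View pics/w15z.png

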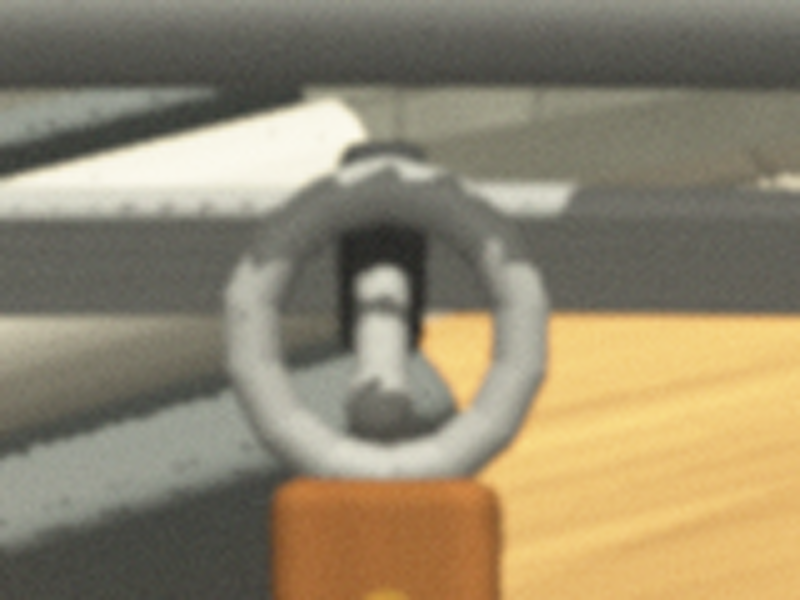

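View pics/d15c.png

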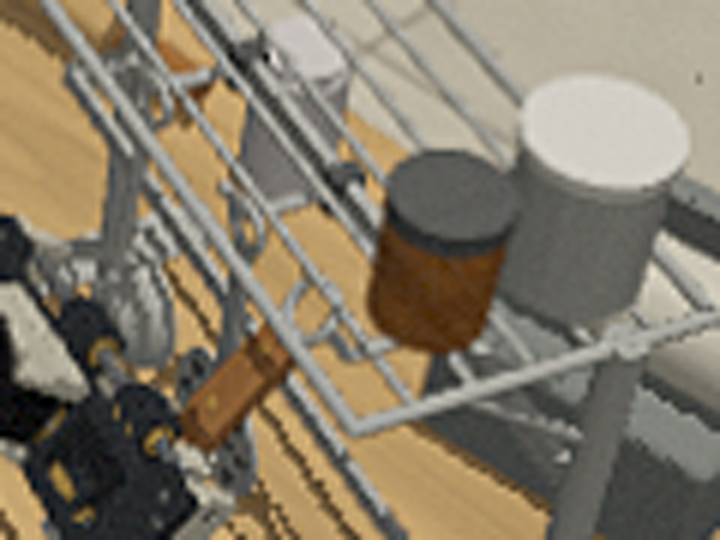

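```bash
python3 - <<'E'
from h import *
from fk import *
c=load('w15'); q=proj(c,np.array([TIP,SEAT]));print(q,(q-[180,15])*5)
E
```

```text
[[254.81606864  96.34036301]
 [255.1360738  111.39249485]] [[374.08034319 406.70181505]
 [375.68036898 481.96247427]]
```

Call:
move_arm([
  {"dp": [0.005,-0.0019,-0.0007],"turn": [0,0,0]},
  {"dp": [0.0102,-0.0038,-0.0007],"turn": [0,0,0]},
  {"dp": [0.0153,-0.006,-0.0007],"turn": [0,0,0]},
  {"dp": [0.0204,-0.0082,-0.0007],"turn": [0,0,0]},
  {"dp": [0.0204,-0.0082,-0.0007],"turn": [0,0,0]},
])

```text
time: 19.2
tool_pos: [0.5179, -0.302, 0.1982]
tool_rot: [1.573, 0.699, -0.327]
contact_force: [0.1, 0.5, -1.3]
opening: 0.0238
```

```bash
python3 - <<'E'
from h import *
from fk import *
p,R,s=pose();print(p,s['contact_force'],s['opening'])
e=p-.005*R[:,0]+.0963*R[:,1]+.0008*R[:,2]; d=e-TIP; print('eye rel tip',d@xs,d@ys,d[2])
grab('wrist','w16');crop('w16','w16z',180,15,340,135,5)
seq([(0,0,40),(4,-8,38),(8,-15,35),(12,-22,32)])
E
```

```text
[ 0.51791049 -0.30202807  0.19824334] [ 0.13471289  0.4822989  -1.34338631] 0.02381123691694243
eye rel tip 5.2484032832300966e-05 -0.0011927523077242014 -0.0003405880737875622
(0, 0, 40) dp [0.0, -0.0, -0.0001] turn [-0.1, 0.1, 0.0] q4,q5 1.67 0.41 c 1e-30
(4, -8, 38) dp [0.0116, -0.0034, -0.0001] turn [-0.1, 0.1, 2.0] q4,q5 1.87 0.44 c 4e-27
(8, -15, 35) dp [0.0242, -0.0056, -0.0001] turn [-0.1, 0.1, 5.0] q4,q5 2.08 0.51 c 5e-24
(12, -22, 32) dp [0.0367, -0.0075, -0.0001] turn [-0.1, 0.1, 8.0] q4,q5 2.24 0.60 c 2e-27
```

View pics/w16z.png

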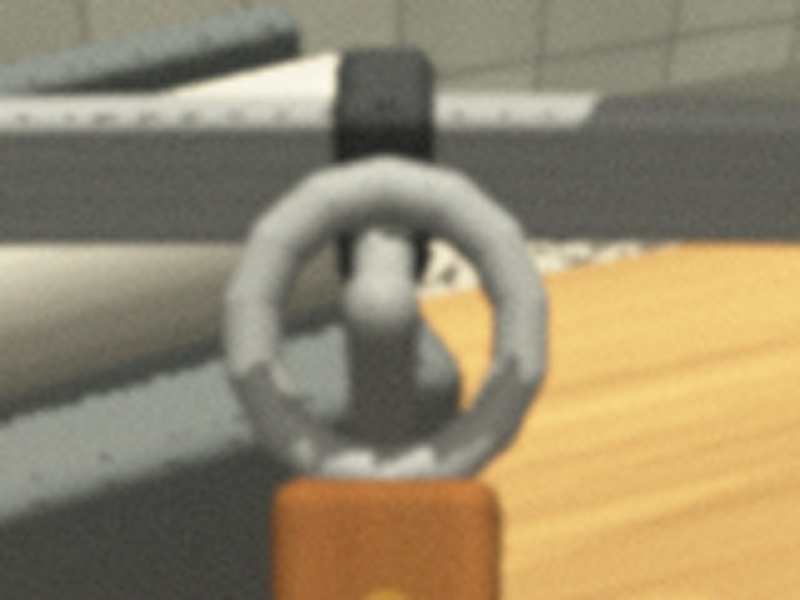

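Call:
move_arm([
  {"dp": [0.006,-0.0018,-0.0005],"turn": [0,0,1]},
  {"dp": [0.0116,-0.0034,-0.001],"turn": [0,0,2]},
  {"dp": [0.018,-0.0045,-0.001],"turn": [0,0,3.5]},
  {"dp": [0.0242,-0.0056,-0.001],"turn": [0,0,5]},
  {"dp": [0.0305,-0.0066,-0.001],"turn": [0,0,6.5]},
  {"dp": [0.0367,-0.0075,-0.001],"turn": [0,0,8]},
  {"dp": [0.0367,-0.0075,-0.001],"turn": [0,0,8]},
])

```text
time: 19.95
tool_pos: [0.5402, -0.3085, 0.1684]
tool_rot: [1.573, 0.56, -0.327]
contact_force: [0.7, 0.1, -1.0]
opening: 0.0234
```

```bash
python3 - <<'E'
from h import *
from fk import *
p,R,s=pose();print(p,s['contact_force'],s['opening'])
e=p-.005*R[:,0]+.0963*R[:,1]+.0008*R[:,2]; d=e-TIP; print('eye rel tip',d@xs,d@ys,d[2])
grab('wrist','w17');crop('w17','w17z',180,15,340,135,5)
seq([(14,-26,26),(15,-28,20),(16,-29,15),(16,-29.5,10),(16,-29.5,5)])
E
```

```text
[ 0.54016028 -0.3084984   0.16840817] [ 0.669161    0.05164517 -1.02900774] 0.023378771734744643
eye rel tip 0.011999058123510636 -0.0002524324772082408 -0.0228686123476759
(14, -26, 26) dp [0.0138, -0.001, 0.0009] turn [-0.2, 0.1, 6.1] q4,q5 2.41 0.79 c 6e-21
(15, -28, 20) dp [0.0255, -0.0, 0.0009] turn [-0.2, 0.1, 12.1] q4,q5 2.50 0.99 c 6e-23
(16, -29, 15) dp [0.0349, 0.0022, 0.0008] turn [-0.2, 0.1, 17.1] q4,q5 2.54 1.15 c 5e-26
(16, -29.5, 10) dp [0.043, 0.005, 0.0008] turn [-0.2, 0.1, 22.1] q4,q5 2.57 1.30 c 2e-26
(16, -29.5, 5) dp [0.0504, 0.0089, 0.0008] turn [-0.1, 0.1, 27.1] q4,q5 2.59 1.44 c 1e-26
```

View pics/w17z.png

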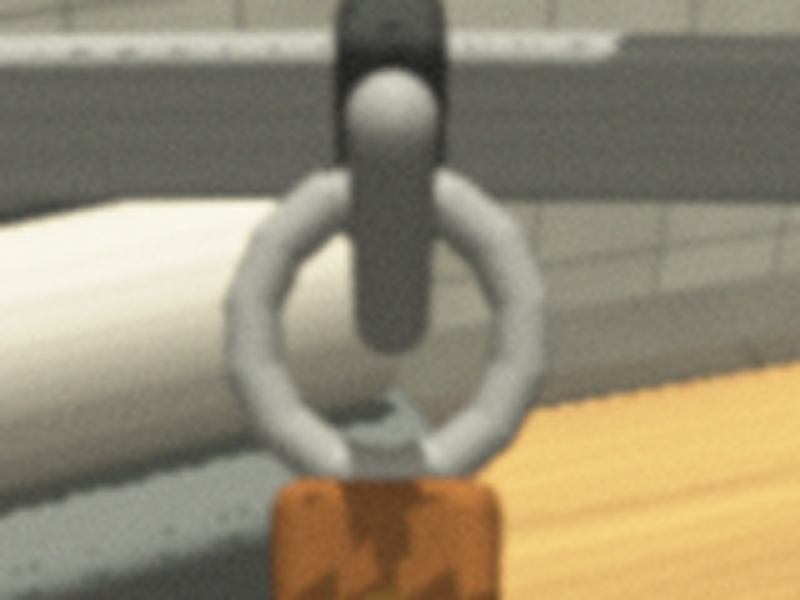

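Call:
move_arm([
  {"dp": [0.0069,-0.0007,0.0003],"turn": [0,0,3]},
  {"dp": [0.0138,-0.001,0.0003],"turn": [0,0,6]},
  {"dp": [0.0197,-0.0006,0.0003],"turn": [0,0,9]},
  {"dp": [0.0255,0,0.0003],"turn": [0,0,12]},
  {"dp": [0.0302,0.0011,0.0003],"turn": [0,0,14.5]},
  {"dp": [0.0349,0.0022,0.0003],"turn": [0,0,17]},
  {"dp": [0.039,0.0036,0.0003],"turn": [0,0,19.5]},
  {"dp": [0.043,0.005,0.0003],"turn": [0,0,22]},
  {"dp": [0.043,0.005,0.0003],"turn": [0,0,22]},
])

```text
time: 20.9
tool_pos: [0.5779, -0.3214, 0.1501]
tool_rot: [1.574, 0.176, -0.326]
contact_force: [0.8, 0.3, -1.1]
opening: 0.0234
```

```bash
python3 - <<'E'
from h import *
from fk import *
p,R,s=pose();print(p,s['contact_force'],s['opening'])
e=p-.005*R[:,0]+.0963*R[:,1]+.0008*R[:,2]; d=e-TIP; print('eye rel tip',d@xs,d@ys,d[2])
grab('wrist','w18');crop('w18','w18z',100,0,420,240,2.5)
grab('side','d18');crop('d18','d18c',300,180,420,270,6)
seq([(16,-30,5),(16,-31,2)])
E
```

```text
[ 0.57793189 -0.32136545  0.15011773] [ 0.82289886  0.34189162 -1.12169599] 0.023448301858748754
eye rel tip 0.016849023890485912 -0.00032324074244468166 -0.029692386859713454
(16, -30, 5) dp [0.008, -0.0004, 0.0007] turn [-0.1, 0.0, 5.1] q4,q5 2.59 1.44 c 1e-26
(16, -31, 2) dp [0.0132, -0.0006, 0.0007] turn [-0.1, 0.0, 8.1] q4,q5 2.60 1.52 c 8e-31
```

View pics/w18z.png

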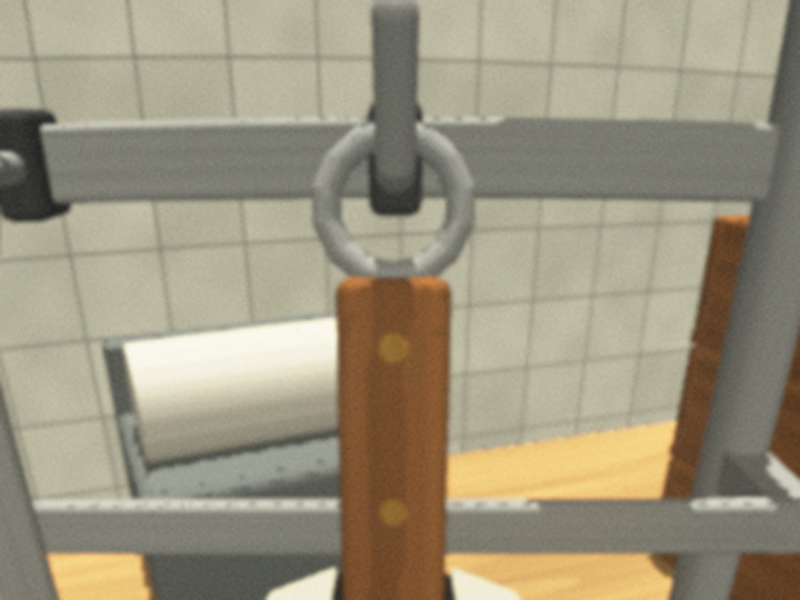

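View pics/d18c.png

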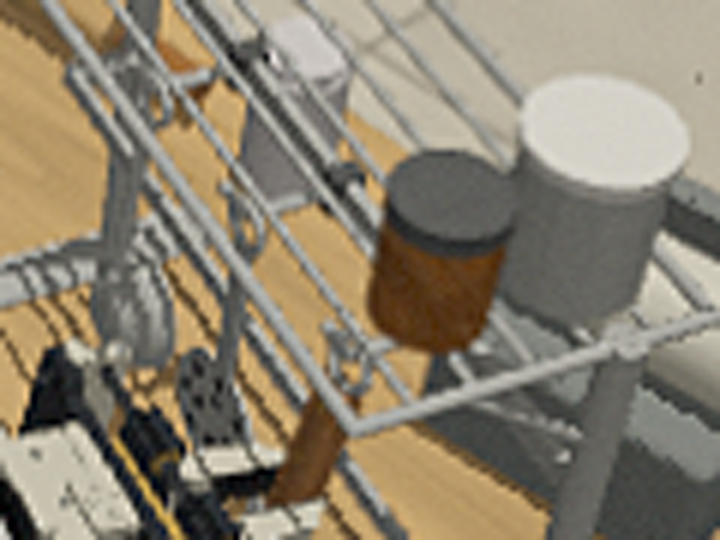

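Call:
move_arm([
  {"dp": [0.004,-0.0002,0.0004],"turn": [0,0,2.5]},
  {"dp": [0.008,-0.0004,0.0005],"turn": [0,0,5]},
  {"dp": [0.011,-0.0006,0.0005],"turn": [0,0,7]},
  {"dp": [0.011,-0.0014,0.0005],"turn": [0,0,7]},
  {"dp": [0.011,-0.002,0.0005],"turn": [0,0,7]},
])

```text
time: 21.5
tool_pos: [0.5878, -0.3256, 0.1489]
tool_rot: [1.571, 0.05, -0.327]
contact_force: [2.1, -1.4, 5.3]
opening: 0.0237
```

```bash
python3 - <<'E'
from h import *
from fk import *
p,R,s=pose();print(p,s['contact_force'],s['opening'],s['qpos'])
e=p-.005*R[:,0]+.0963*R[:,1]+.0008*R[:,2]; d=e-TIP; print('eye rel tip',d@xs,d@ys,d[2])
E
```

```text
[ 0.58777522 -0.32558463  0.14890969] [ 2.05517961 -1.44088631  5.34065363] 0.023696662179421703 [-0.87326228  0.87963624  2.23028361  2.59459816  1.49411797 -1.55438583]
eye rel tip 0.015406751853233192 -0.0008768337506705224 -0.03016077966374983
```

Call:
move_arm([
  {"dp": [0,0,0],"turn": [0,0,0]},
  {"dp": [0,0,0],"turn": [0,0,0]},
  {"dp": [0,0,0],"turn": [0,0,0]},
  {"dp": [0,0,0],"turn": [0,0,0]},
  {"dp": [0,0,0],"turn": [0,0,0]},
], hand=0.045)

```text
time: 22.0
tool_pos: [0.5872, -0.3253, 0.1468]
tool_rot: [1.572, 0.053, -0.328]
contact_force: [-0.0, 0.4, 0.2]
opening: 0.045
```

```bash
python3 - <<'E'
from h import *
from fk import *
p,R,s=pose();print(p,s['contact_force'],s['opening'],np.round(R,3).tolist())
grab('wrist','w19');crop('w19','w19z',100,0,420,240,2.5)
q=np.array(s['qpos'])
for k in range(1,13):
    q,c=ik(p-R[:,0]*.02*k,R,[q]); print(k,np.round(q,2),'%.0e'%c)
E
```

```text
[ 0.58721082 -0.32525889  0.14680373] [-0.01807459  0.36555849  0.24648135] 0.044986681836388404 [[0.945, 0.05, -0.322], [-0.322, -0.018, -0.947], [-0.053, 0.999, -0.001]]
1 [-0.9   0.89  2.28  2.57  1.54 -1.58] 3e-30
2 [-0.94  0.89  2.33  2.53  1.59 -1.62] 4e-29
3 [-0.98  0.9   2.38  2.49  1.63 -1.66] 2e-27
4 [-1.02  0.92  2.43  2.45  1.68 -1.7 ] 1e-25
5 [-1.07  0.94  2.48  2.39  1.72 -1.76] 2e-23
6 [-1.12  0.97  2.53  2.33  1.77 -1.83] 6e-21
7 [-1.19  1.01  2.58  2.25  1.8  -1.91] 8e-18
8 [-1.26  1.05  2.63  2.16  1.83 -2.01] 7e-24
9 [-1.34  1.11  2.68  2.06  1.85 -2.14] 2e-23
10 [-1.44  1.14  2.69  1.94  1.81 -2.21] 1e-03
11 [-1.55  1.17  2.69  1.83  1.74 -2.25] 5e-03
12 [-1.66  1.19  2.69  1.71  1.66 -2.29] 1e-02
```

View pics/w19z.png

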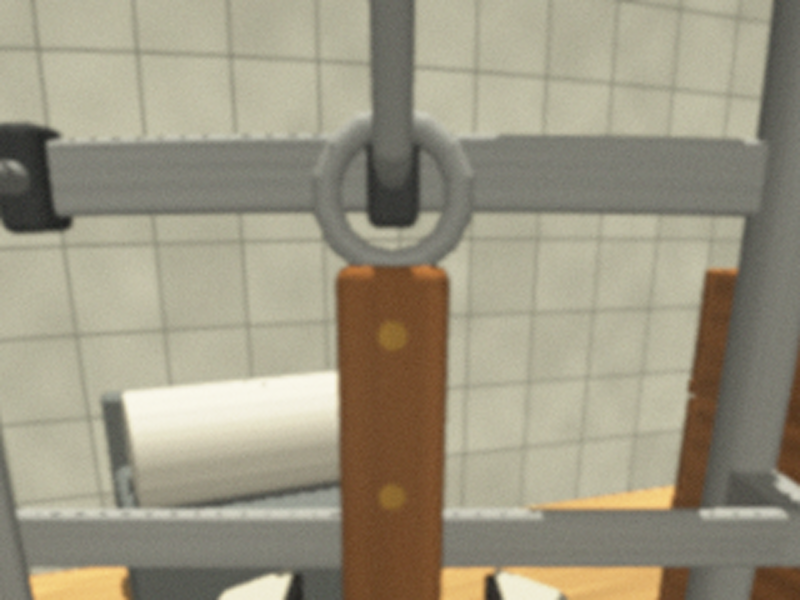

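Call:
move_arm([
  {"dp": [-0.01,0,0],"turn": [0,0,0]},
  {"dp": [-0.025,0,0],"turn": [0,0,0]},
  {"dp": [-0.04,0,0],"turn": [0,0,0]},
  {"dp": [-0.055,0,0],"turn": [0,0,0]},
  {"dp": [-0.07,0,0],"turn": [0,0,0]},
  {"dp": [-0.085,0,0],"turn": [0,0,0]},
  {"dp": [-0.1,0,0],"turn": [0,0,0]},
  {"dp": [-0.1,0,0],"turn": [0,0,0]},
])

```text
time: 22.85
tool_pos: [0.4913, -0.2931, 0.1518]
tool_rot: [1.574, 0.055, -0.33]
contact_force: [-0.1, 0.3, -0.3]
opening: 0.0448
```

```bash
python3 - <<'E'
from h import *
from fk import *
p,R,s=pose();print(p,s['contact_force'],s['opening'],np.round(R,3).tolist(),s['qpos'])
grab('side','d20');crop('d20','d20c',280,170,420,275,5.5)
q=np.array(s['qpos'])
def path(a,b,n,q):
    rv=Ro.from_matrix(a[1].T@b[1]).as_rotvec()
    for k in range(1,n+1):
        q2,c=ik(a[0]+(b[0]-a[0])*k/n,a[1]@Ro.from_rotvec(rv*k/n).as_matrix(),[q]); print(np.round(q2,2),'%.0e'%c,'%.2f'%abs(q2-q).max()); q=q2
    return q
C=(np.array([.455,-.28,.225]),hang(TIP,40,0,1)[1]); B=(np.array([.405,-.265,.25]),hang(TIP,70,0,1)[1])
q=path((p,R),C,6,q);print(); q=path(C,B,6,q)
delta(*C)
E
```

```text
[ 0.49130592 -0.29307844  0.15180627] [-0.11253558  0.31756917 -0.32067008] 0.044845474226997965 [[0.945, 0.051, -0.324], [-0.323, -0.021, -0.946], [-0.055, 0.998, -0.003]] [-1.07133125  0.94220359  2.48357536  2.3903603   1.7253329  -1.76014226]
[-1.08  0.77  2.5   2.4   1.51 -1.66] 9e-23 0.22
[-1.08  0.59  2.5   2.38  1.26 -1.53] 4e-19 0.25
[-1.07  0.42  2.46  2.31  1.01 -1.36] 7e-31 0.25
[-1.05  0.28  2.4   2.16  0.78 -1.14] 6e-28 0.23
[-1.02  0.17  2.32  1.89  0.59 -0.81] 1e-24 0.32
[-0.99  0.1   2.24  1.48  0.49 -0.36] 1e-25 0.45

[-0.97  0.07  2.18  1.14  0.49 -0.  ] 3e-18 0.36
[-0.95  0.05  2.12  0.83  0.53  0.31] 2e-20 0.31
[-0.92  0.04  2.06  0.6   0.61  0.55] 2e-23 0.24
[-0.9   0.04  1.99  0.43  0.7   0.72] 5e-27 0.17
[-0.88  0.05  1.93  0.31  0.81  0.84] 6e-29 0.12
[-0.85  0.07  1.87  0.22  0.91  0.93] 3e-30 0.11
dp [-0.0433  0.0709 -0.001 ] turn [ -0.22   0.16 -36.9 ] rows 5.0
```

View pics/d20c.png

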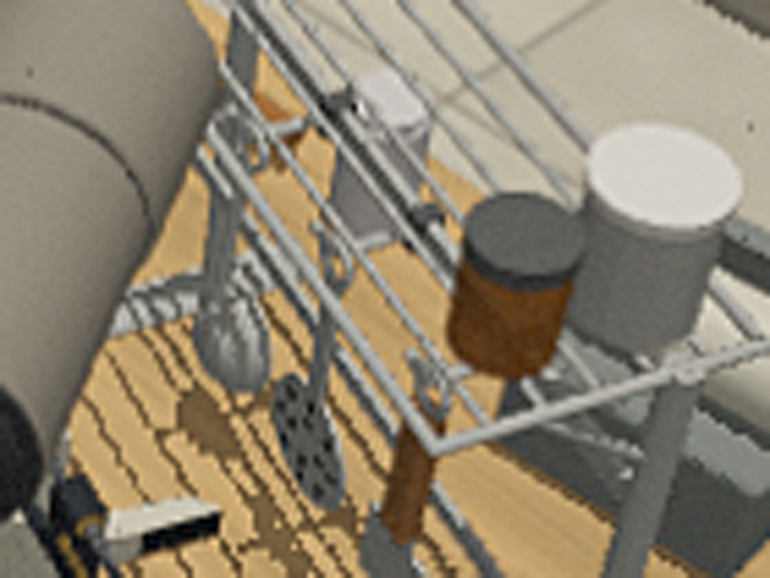

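Call:
move_arm([
  {"dp": [-0.007,0.011,0],"turn": [0,0,-6]},
  {"dp": [-0.014,0.023,0],"turn": [0,0,-12]},
  {"dp": [-0.022,0.035,0],"turn": [0,0,-18]},
  {"dp": [-0.029,0.047,0],"turn": [0,0,-24]},
  {"dp": [-0.034,0.056,0],"turn": [0,0,-29]},
  {"dp": [-0.038,0.063,0],"turn": [0,0,-33]},
  {"dp": [-0.043,0.071,-0.001],"turn": [0,0,-37]},
  {"dp": [-0.043,0.071,-0.001],"turn": [0,0,-37]},
  {"dp": [-0.043,0.071,-0.001],"turn": [0,0,-37]},
])

```text
time: 23.8
tool_pos: [0.4571, -0.2802, 0.2284]
tool_rot: [1.567, 0.694, -0.329]
contact_force: [0.5, 0.6, 0.4]
opening: 0.0452
```

```bash
python3 - <<'E'
from h import *
from fk import *
p,R,s=pose();print(p,s['qpos'])
grab('wrist','w21');crop('w21','w21c',0,0,512,384,1.5)
B=(np.array([.405,-.265,.25]),hang(TIP,70,0,1)[1]); delta(*B)
E
```

```text
[ 0.45705773 -0.28015272  0.22839917] [-0.98327081  0.09681114  2.23263561  1.47606733  0.48892798 -0.35215187]
dp [-0.056  -0.0167  0.003 ] turn [ 2.000e-02  5.000e-02 -3.021e+01] rows 4.0
```

View pics/w21c.png

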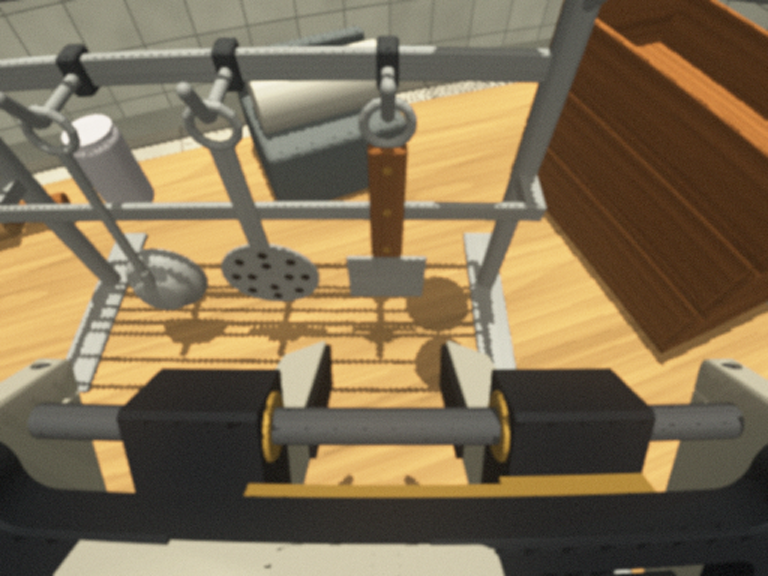

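Call:
move_arm([
  {"dp": [-0.009,-0.003,0],"turn": [0,0,-5]},
  {"dp": [-0.019,-0.006,0],"turn": [0,0,-10]},
  {"dp": [-0.028,-0.008,0],"turn": [0,0,-15]},
  {"dp": [-0.037,-0.011,0.001],"turn": [0,0,-20]},
  {"dp": [-0.046,-0.014,0.002],"turn": [0,0,-25]},
  {"dp": [-0.056,-0.0167,0.003],"turn": [0,0,-30]},
  {"dp": [-0.056,-0.0167,0.003],"turn": [0,0,-30]},
], hand=0.0, squeeze=20)

```text
time: 24.55
tool_pos: [0.4059, -0.2651, 0.2493]
tool_rot: [1.578, 1.222, -0.317]
contact_force: [1.0, 1.0, -0.2]
opening: 0.0008
```

```bash
python3 - <<'E'
from h import *
from fk import *
p,R,s=pose();print(p,s['qpos'],s['opening'])
delta([.40,-.10,.26],Rt([0,0,-1],[0,-1,0]))
delta([.40,-.10,.26],Rt([0,0,-1],[1,-.1,0]))
E
```

```text
[ 0.40591398 -0.26513612  0.24927895] [-0.8546112   0.06999037  1.86807716  0.22330204  0.91255297  0.92940114] 0.0008128670394185302
dp [-0.0296 -0.0511 -0.1547] turn [-18.39   3.1  -19.86] rows 4.0
dp [-0.0296 -0.0511 -0.1547] turn [-101.7    17.84  -14.43] rows 13.0
```

Call:
move_arm([
  {"dp": [-0.01,-0.016,-0.045],"turn": [-8,1.4,-1.1]},
  {"dp": [-0.02,-0.032,-0.09],"turn": [-16,2.8,-2.3]},
  {"dp": [-0.0296,-0.051,-0.14],"turn": [-24,4.2,-3.4]},
  {"dp": [-0.0296,-0.051,-0.155],"turn": [-32,5.6,-4.5]},
  {"dp": [-0.0296,-0.051,-0.155],"turn": [-40,7,-5.7]},
  {"dp": [-0.0296,-0.051,-0.155],"turn": [-48,8.4,-6.8]},
  {"dp": [-0.0296,-0.051,-0.155],"turn": [-56,9.8,-7.9]},
  {"dp": [-0.0296,-0.051,-0.155],"turn": [-64,11.2,-9.1]},
  {"dp": [-0.0296,-0.051,-0.155],"turn": [-72,12.6,-10.2]},
  {"dp": [-0.0296,-0.051,-0.155],"turn": [-80,14,-11.3]},
])

```text
time: 25.55
tool_pos: [0.3993, -0.097, 0.2568]
tool_rot: [0.944, 1.482, 0.472]
contact_force: [0.8, 0.8, 0.2]
opening: 0.0006
```

```bash
python3 - <<'E'
from h import *
from fk import *
p,R,s=pose();print(p,s['qpos'],np.round(R,2).tolist())
delta([.42,.17,.24],Rt([.199,0,-.98],[0,1,0]))
c=load('w1');k=lambda x,y:(x/1.5,y/1.5)
for n,q,z in [('tareTL',(279,245),.054),('tareTR',(330,241),.054),('tareBR',(332,274),.060),('tareBL',(281,277),.060)]: print(n,onz(c,k(*q),z))
E
```

```text
[ 0.39929645 -0.09698512  0.25678912] [-0.48294773  0.0641155   1.80053481  0.07735849  1.22625539 -0.03567612] [[0.08, 0.45, 0.89], [0.04, 0.89, -0.46], [-1.0, 0.07, 0.05]]
dp [ 0.0292  0.2456 -0.104 ] turn [-117.07   -5.63   -6.7 ] rows 14.0
tareTL [[0.43791806 0.15172764 0.054     ]]
tareTR [[0.43787576 0.19684728 0.054     ]]
tareBR [[0.46608086 0.19614644 0.06      ]]
tareBL [[0.46538506 0.15083182 0.06      ]]
```

Call:
move_arm([
  {"dp": [0.003,0.03,-0.013],"turn": [-8.3,-0.4,-0.5]},
  {"dp": [0.006,0.06,-0.026],"turn": [-16.6,-0.8,-1]},
  {"dp": [0.009,0.09,-0.039],"turn": [-25,-1.2,-1.4]},
  {"dp": [0.015,0.125,-0.053],"turn": [-33.3,-1.6,-1.9]},
  {"dp": [0.02,0.16,-0.068],"turn": [-41.6,-2,-2.4]},
  {"dp": [0.025,0.2,-0.085],"turn": [-50,-2.4,-2.9]},
  {"dp": [0.029,0.23,-0.097],"turn": [-58,-2.8,-3.3]},
  {"dp": [0.029,0.2456,-0.104],"turn": [-66.5,-3.2,-3.8]},
  {"dp": [0.029,0.2456,-0.104],"turn": [-74.8,-3.6,-4.3]},
  {"dp": [0.029,0.2456,-0.104],"turn": [-83,-4,-4.8]},
])

```text
time: 26.55
tool_pos: [0.4206, 0.1696, 0.2371]
tool_rot: [-1.109, 1.416, -0.132]
contact_force: [-0.1, -0.4, -0.4]
opening: 0.0007
```

```bash
python3 - <<'E'
from h import *
p,R,s=pose();print(p,s['qpos'])
delta([.43,.174,.19],Rt([.199,0,-.98],[0.015,1,0]))
E
```

```text
[0.42062802 0.16957841 0.23708258] [ 0.25520577  0.12621464  1.79417983 -0.06603685  1.07869918 -0.69451354]
dp [0.0479 0.0013 0.0056] turn [-33.07  -1.94  -2.25] rows 4.0
```

Call:
move_arm([
  {"dp": [0.01,0.001,0.0056],"turn": [-8.3,-0.5,-0.5]},
  {"dp": [0.02,0.001,0.0056],"turn": [-16.6,-1,-1.1]},
  {"dp": [0.035,0.001,0.0056],"turn": [-25,-1.5,-1.7]},
  {"dp": [0.048,0.001,0.0056],"turn": [-33,-1.9,-2.2]},
  {"dp": [0.048,0.001,0.0056],"turn": [-33,-1.9,-2.2]},
  {"dp": [0.048,0.001,0.0056],"turn": [-33,-1.9,-2.2]},
])

```text
time: 27.15
tool_pos: [0.4316, 0.1712, 0.1916]
tool_rot: [-1.57, 1.369, -0.03]
contact_force: [0.5, 0.6, 0.5]
opening: 0.0004
```

```bash
python3 - <<'E'
from h import *
p,R,s=pose();print(p,np.round(R,3).tolist(),s['opening'],s['contact_force'])
grab('wrist','w24');crop('w24','w24c',0,0,512,384,1.5)
X=np.array([.199,-.003,-.98]); key=np.array([.4518,.1739,.057])
c=load('w24');print(proj(c,key)*1.5)
delta(key-X*.02,Rt(X,[0.015,1,0])); delta(key,Rt(X,[.015,1,0]))
E
```

```text
[0.43159457 0.17124079 0.19162866] [[0.2, -0.979, 0.031], [-0.006, 0.031, 1.0], [-0.98, -0.2, 0.0]] 0.000377779002122184 [0.45935592 0.60461356 0.50502875]
[[391.28113162 265.02468875]]
dp [0.1165 0.0083 0.0033] turn [-0.9  -0.2   0.18] rows 3.0
dp [0.1365 0.0083 0.0034] turn [-0.9  -0.2   0.18] rows 3.0
```

View pics/w24c.png

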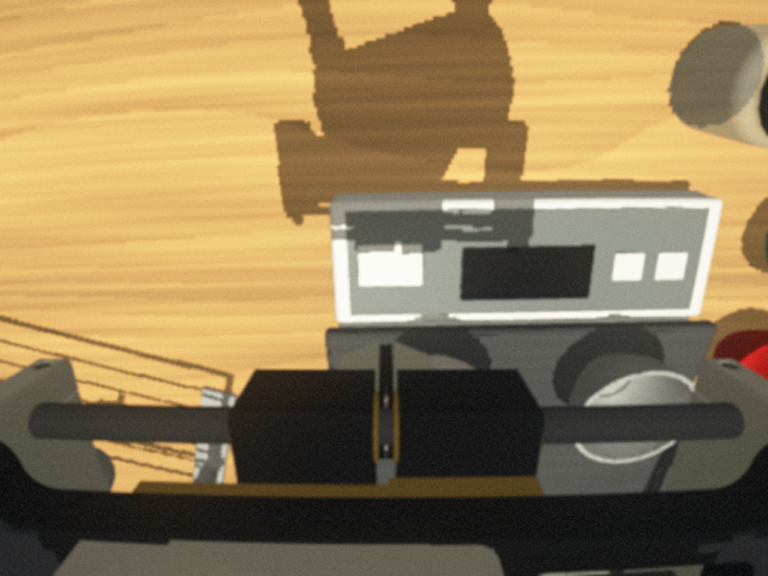

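Call:
move_arm([
  {"dp": [0.03,0.008,0.0033],"turn": [-0.9,-0.2,0]},
  {"dp": [0.06,0.008,0.0033],"turn": [-0.9,-0.2,0]},
  {"dp": [0.09,0.008,0.0033],"turn": [-0.9,-0.2,0]},
  {"dp": [0.1165,0.008,0.0033],"turn": [-0.9,-0.2,0]},
  {"dp": [0.126,0.008,0.0033],"turn": [-0.9,-0.2,0]},
  {"dp": [0.126,0.008,0.0033],"turn": [-0.9,-0.2,0]},
  {"dp": [0.126,0.008,0.0033],"turn": [-0.9,-0.2,0]},
])

```text
time: 27.9
tool_pos: [0.4513, 0.1732, 0.0689]
tool_rot: [-1.582, 1.364, -0.024]
contact_force: [1.0, 0.6, 0.7]
opening: 0.0004
```

```bash
python3 - <<'E'
from h import *
p,R,s=pose();print(p,s['contact_force'])
grab('side','d25');crop('d25','d25c',180,140,300,240,6)
grab('wrist','w25')
X=np.array([.199,-.003,-.98]); key=np.array([.4518,.1739,.057])
delta(key,Rt(X,[0.015,1,0]))
E
```

```text
[0.45131299 0.17320395 0.06893896] [1.02631192 0.60955343 0.69079104]
dp [0.0122 0.0023 0.0007] turn [ 0.12 -0.1   0.42] rows 1.0
```

View pics/d25c.png

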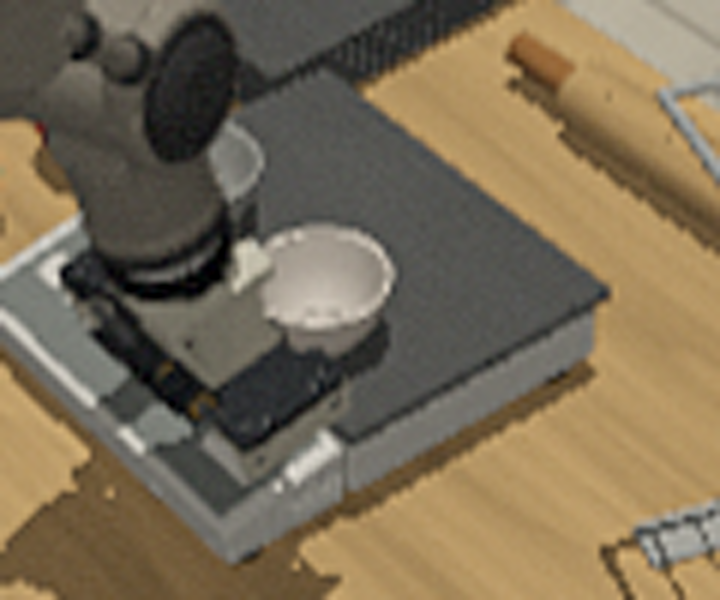

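View pics/w25.png

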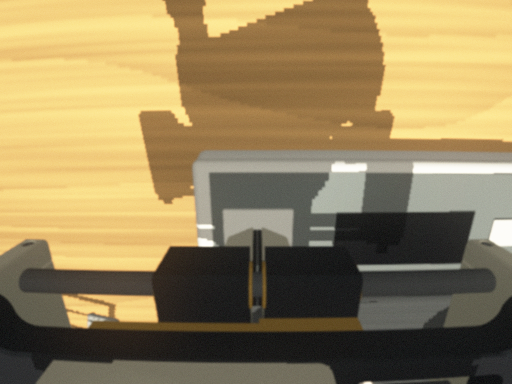

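Call:
move_arm([
  {"dp": [0.005,0.001,0.0007],"turn": [0,0,0]},
  {"dp": [0.009,0.001,0.0007],"turn": [0,0,0]},
  {"dp": [0.01,0.001,0.0007],"turn": [0,0,0]},
  {"dp": [0.01,0.001,0.0007],"turn": [0,0,0]},
])

```text
time: 28.4
tool_pos: [0.4518, 0.1736, 0.0578]
tool_rot: [-1.586, 1.366, -0.028]
contact_force: [-0.2, -0.3, -0.5]
opening: 0.0007
```

Call:
move_arm([
  {"dp": [0.001,0,0],"turn": [0,0,0]},
  {"dp": [0.001,0,0],"turn": [0,0,0]},
])

```text
time: 28.6
tool_pos: [0.4521, 0.1736, 0.0571]
tool_rot: [-1.586, 1.365, -0.028]
contact_force: [-1.3, 0.3, 3.4]
opening: 0.0002
```

Call:
move_arm([
  {"dp": [0.001,0,0],"turn": [0,0,0]},
  {"dp": [0.001,0,0],"turn": [0,0,0]},
])

```text
time: 28.8
tool_pos: [0.4523, 0.1736, 0.0562]
tool_rot: [-1.586, 1.365, -0.028]
contact_force: [-1.7, 0.7, 6.1]
opening: 0.0004
```

Call:
move_arm([
  {"dp": [0.0008,0,0],"turn": [0,0,0]},
  {"dp": [0.0008,0,0],"turn": [0,0,0]},
])

```text
time: 29.0
tool_pos: [0.4525, 0.1736, 0.0555]
tool_rot: [-1.586, 1.365, -0.028]
contact_force: [-2.6, 0.5, 6.9]
opening: 0.0005
```

Call:
move_arm([
  {"dp": [0.0006,0,0],"turn": [0,0,0]},
  {"dp": [0.0006,0,0],"turn": [0,0,0]},
])

```text
time: 29.2
tool_pos: [0.4525, 0.1736, 0.0553]
tool_rot: [-1.586, 1.365, -0.028]
contact_force: [-4.2, -0.6, 12.4]
opening: 0.0002
```

Call:
move_arm([
  {"dp": [-0.005,0,0],"turn": [0,0,0]},
  {"dp": [-0.03,0,0],"turn": [0,0,0]},
  {"dp": [-0.07,0,0],"turn": [0,0,0]},
  {"dp": [-0.11,0,0],"turn": [0,0,0]},
  {"dp": [-0.15,0,0],"turn": [0,0,0]},
  {"dp": [-0.17,0,0],"turn": [0,0,0]},
  {"dp": [-0.17,0,0],"turn": [0,0,0]},
])

```text
time: 29.9
tool_pos: [0.4191, 0.175, 0.2241]
tool_rot: [-1.577, 1.359, -0.019]
contact_force: [-0.6, -0.0, 0.1]
opening: 0.0001
```

```bash
python3 - <<'E'
from h import *
p,R,s=pose();print(p,s['contact_force'])
grab('side','d30');crop('d30','d30c',180,130,440,330,3)
grab('wrist','w30')
c=load('w30')
grab('scene','s30')
E
```

```text
[0.4191156  0.17502697 0.2241429 ] [-0.61204523 -0.01236365  0.13522094]
```

View pics/d30c.png

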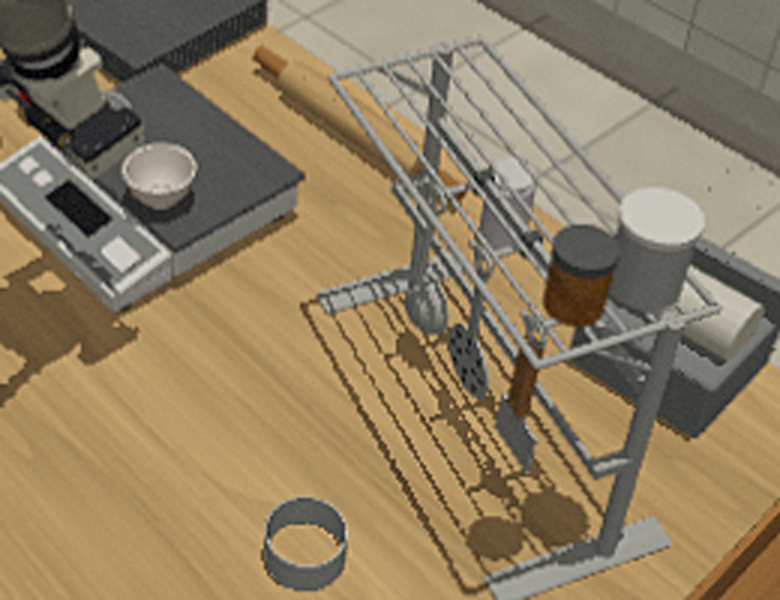

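View pics/w30.png

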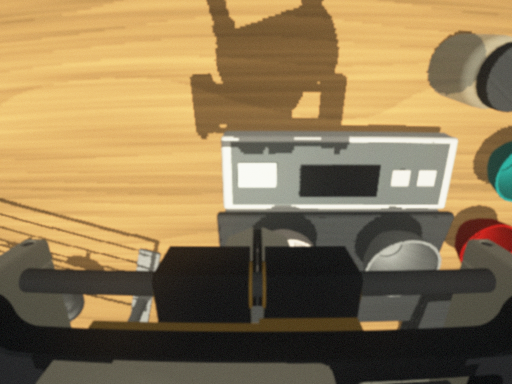

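```bash
python3 -c "
from h import *
print(robot.hand_in(), robot.observe()['time'])"
```

```text
the job is handed in; nothing more can be done
the job is handed in; nothing more can be done
```

The job is done and handed in at about 30 s, well under the 72 s limit.

- **Taking it out:** I lifted the turner by its handle end straight up from between the bowls. It was then laid flat on the bare table and released. My first spot ran into a wrist joint limit, so I turned the turner 90° and laid it slightly to one side instead.
- **Hanging it:** I took it again near the blade, slid its eye over the tip of the empty right-hand hook and tilted it upright. I let go once the hook was carrying it; in the pictures taken after that, it hangs alongside the ladle and skimmer.
- **Tare key:** I pressed with closed fingers. The key began to give at about 3 N and moved 2 mm at about 7 N. It bottomed at 12 N, so I went slightly past the 7 N needed to be sure it was fully down.

**Last checks:** In the last pictures the turner is hanging on its own and the tare key looks flush again. The white bowl is in its original place in the side view. The steel bowl is only partly visible, and nothing suggests it moved. The robot is clear of everything. The scale's display looked dark in every picture, so I could not read a zero on it. No check failed or disagreed.

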